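# Check the contact probe on the three reference pads

### The arm

A 6-joint arm with a two-finger parallel gripper is mounted at the origin on a cart in front of the work surface, level with it; the furniture and walls round the work are solid. World frame = base frame: x ahead of the robot, y to its left, z up, the work surface at z = 0. Lengths are in m, angles in rad, forces in N, time in s.
With the tool pointing down it reaches from about 0.425 to 0.95 m from the base axis. Payload 14.7 kg.
Tool frame: the origin (TCP) lies at the very end of the fingers, on their centre line; the grasp point (between the pads) lies 19 mm behind it; z points along the fingers, y is the line along which they close (so a half turn about z gives the same grasp; the last joint's range is limited). The gripper opens to 85 mm and grips with 20 to 120 N. Pads are 22 mm wide; open, the fingers measure 114 mm over their backs; the gripper's body (76 mm by 85 mm) begins 54 mm behind the grasp point. The pads swing forward as they close: fully open they stand 13 mm farther back than shut.
Start: joints at [1.259, 0.48, 1.596, -0, 1.065, -0.047], TCP at [0.17, 0.627, 0.231] pointing down, gripper open.
Joint ranges: [-2.75, 2.75], [-0.82, 2.05], [0.23, 2.67], [-1.56, 4.7], [0.09, 2.69], [-2.92, 2.92]. Speed limits (rad/s): [1.89, 1.89, 2.39, 3.01, 3.01, 3.01].

### API

Orientations are given as a 3x3 rotation matrix whose columns are the frame's x, y, z axes.
In Python, from bench import arm, camera, camera_params, workorder gives the robot as it stands.
- The arm moves only by the tool step_arm, never from a script. Its argument "targets" is a list of rows, each a list of 7 numbers: the shift along the tool's x, y, z as a fraction of full scale, then the turn, a rotation vector about the tool's x, y, z as a fraction of full scale, then the opening, from 0 (shut) to 1 (fully open). In form: [[tx, ty, tz, ax, ay, az, jaw], ...]. A call has 1 to 5 rows; each row shifts and turns the commanded pose from where the row before left it, along the tool's axes as they then stand; what a row does not reach is not made up. Full scale, the value 1, is 0.15 m for a shift and 90 degrees for a turn. A row lasts 1/10 s, in which the tool goes at most 50 mm and 8.59 degrees, less where a joint would pass 70% of its speed; a pose out of reach is approached as far as the arm can. A call with a number of a shift or a turn outside -1 to 1 is refused whole. A call with a gripper value outside its range is refused whole. The fingers move at their own pace and stop on an object; "newtons" is the grip in N (left out, the last holds). Time passes only in rows, so rows that do not move let the fingers close. It gives the time, the measured TCP pose, the force, the opening and the grip force at its end, in the units of the state.
- arm.get_obs(): the state, without advancing time (a new reading comes with each control period).
- camera(name): name is "scene" or "top" or "wrist"; returns (picture, depth): 480x640x3 uint8, red, green, blue; 480x640 float32, m along the optical axis (not along the pixel's ray), 0 where there is no reading.
- camera_params(name): a dict with "camera_matrix" (3x3 intrinsics, pixels), "T" (4x4, takes a point from camera to world coordinates); the wrist camera has in their place "mount" (4x4, takes a point from camera to tool coordinates, whose origin is the TCP and whose axes are the flange's). Camera axes: x right, y down, z forward; pixel columns grow to the right and rows downward; lengths in m; the calibration is good to about 2 mm. A picture is of the moment at which its call begins: read the wrist's pose just before it. camera_params takes no time and is no camera call.
- workorder.job_done(): hands the job in; it is judged then, once.
The state is a dict: "t": time; "qpos": joint angles; "joint_vel": joint speeds; "joint_efforts": joint torques, N m; "ee_pos": TCP position; "eef_rot": TCP orientation; "wrist_force": force on the tool from outside, world axes, zero at the start; "moment": the same for the moment, N m; "grip_width": finger opening in m; "grasp_force": force on a finger pad.
Only numpy, scipy, OpenCV 4.12 (cv2) and the standard library are available. Lean on these libraries where they do the work, as an engineer would, in place of code of your own. Each camera call takes 0.05 s, during which the arm holds its last target. There are 200 camera calls.

### The job

Push the chest's open right drawer fully home so that the interlock frees the left drawer, then pull the left drawer fully open and take out the orange T-handled probe. Gently press the probe's tip down onto the middle of the white pad, then of the yellow pad, then of the red pad, so that each sprung pad visibly sinks, and finally lay the probe back in its black rest and leave that drawer open. Leave the caliper, the red magnet square and the tape measure where they are.

Things in the scene. Friction and masses are not known exactly. Their poses are not given: they have to be found in the camera images.
- chest: blue steel instrument chest, 175 (x) x 180 (y) x 87 mm high, fixed to the table; origin at the centre of its underside, its front faces its own -x. Two drawers side by side with light grey fronts (12 mm thick, 80 mm high), left = its +y side, right = its -y side. Only one drawer can be out at a time: a ball between them locks the left drawer unless the right one is within 2 mm of home
- drawer_left (a joint): opening of the left drawer in m: 0 shut, 0.13 fully open, slides along the chest's -x; friction about 1.5 N. Locked while the right drawer is out
- drawer_right (a joint): opening of the right drawer in m: 0 shut, 0.13 fully open; the same. It starts partly open
- drawer_left_handle (a point): middle of the left drawer's handle: a dark round bar 10 mm thick and 52 mm long along the chest's y, 58 mm above the table, its centre line 45 mm in front of the drawer's front; can be pinched from above. Moves with the drawer
- drawer_right_handle (a point): the same point of the right drawer's handle
- probe: orange T-handled probe, 0.15 kg: a level grip bar 110 mm long (its own x) x 22 mm wide (y) x 20 mm high, and a 40 mm stem straight down from its middle ending in a brass ball tip of radius 4 mm. Origin at the very bottom of the tip, z up the stem; the bar spans z = 40 to 60 mm. It lies in the left drawer's rest, hidden under the chest's top; lifts straight out once the drawer is open by 118 mm
- probe_rest (a point): where the bottom of the tip lies when the probe is home in its rest, 12 mm above the table, 58 mm behind the back of the left drawer's front; moves with the drawer. The black rest carries the bar's ends (bar along the chest's x, either way round) between cheeks 10 mm high, with 3 mm of play at each side and 3.5 mm at each end; the bar's middle 60 mm is free; drawer walls are 34 mm high
- white_point (a point): centre of the top of the white pad, marked by a dark dot of 6 mm: a disc of 32 mm diameter, 32 mm above the table, on a dark round stand of 64 mm diameter fixed to the table. Pads are sprung: they sink up to 6 mm (1 N to start, 4 N at the bottom) and come back up; the point moves with the pad
- yellow_point (a point): the same point of the yellow pad
- red_point (a point): the same point of the red pad. The three stands stand anywhere among each other
- pad_white (a joint): how far the white pad is pressed down, m (0 free, 0.006 fully down)
- pad_yellow (a joint): the same for the yellow pad
- pad_red (a joint): the same for the red pad
- caliper: bystander: steel caliper lying flat, 74 x 195 x 10 mm (its long side along its y), origin at the centre of its underside
- magnet: bystander: red triangular welding magnet, 90 x 90 x 18 mm, lying flat, origin at the centre of its underside
- tape: bystander: yellow tape measure standing upright, 36 x 80 x 62 mm high, origin at the centre of its underside
Things that resemble listed ones, but are neither listed nor needed, are in the scene too. Leave any blue or turquoise look-alike of the part that bears yellow_point alone. What is shaped like the part that bears red_point but pink is not meant.

How it is judged:
On the way, in this order (a step that is already met when the one before it is completed fails the run):
1. the right drawer is fully home (within 3 mm) (value of joint drawer_right below 0.003 m), for 0.2 s.
2. the left drawer is pulled open (to 118 mm or more) (value of joint drawer_left above 0.118 m), for 0.2 s.
3. the probe's tip presses the white pad down by 1.5 mm or more within 8 mm of its middle (distance between probe and white_point below 0.008 m and value of joint pad_white above 0.0015 m and contact force between probe and pad_white above 0.5 N), for 0.1 s.
4. then the yellow pad likewise (distance between probe and yellow_point below 0.008 m and value of joint pad_yellow above 0.0015 m and contact force between probe and pad_yellow above 0.5 N), for 0.1 s.
5. then the red pad likewise (distance between probe and red_point below 0.008 m and value of joint pad_red above 0.0015 m and contact force between probe and pad_red above 0.5 N), for 0.1 s.
At the end, for the whole second after the job is handed in: the probe lies at rest in its rest in the left drawer (tip within 7 mm of the rest point, bar level to 0.12 rad), the left drawer still open by 90 mm or more, the right drawer shut to within 4 mm (distance between probe and probe_rest below 0.007 m and angle between probe's own z axis and vertical below 0.12 rad and linear speed of probe below 0.02 m/s and value of joint drawer_left above 0.09 m and value of joint drawer_right below 0.004 m); the robot touches nothing.
It fails at once if the interlock is forced: both drawers out by more than 10 mm (value of joint each of drawer_left, drawer_right above 0.01 m).
It fails at once if the probe is pressed on a pad with more than 20 N (contact force between probe and pad_white above 20 N or contact force between probe and pad_yellow above 20 N or contact force between probe and pad_red above 20 N).
It fails at once if the caliper, the magnet or the tape measure is moved by more than 30 mm (distance of any of caliper, magnet, tape from where it was at the start of the episode above 0.03 m).
It also fails if it takes over 72 s, if anything falls off the work surface, if the arm or the gripper's body presses on something with over 40 N, if the wrist force passes 120 N, or if a joint passes its speed limit or range.

## Working session

There is one attempt and no reset: what is moved stays moved. The work goes in short steps, Python scripts to look and compute and a tool call to move; the robot and the scene stay as the last step left them, time stands still between calls to the robot, and variables do not carry over. Pictures are saved under pics/ and viewed, at most 10 in all, crops included, and the job is handed in when it is done.

Besides the shell and the picture viewer there is one more tool, called after "Request:" by a JSON object that holds its "name" and its "arguments", one argument or row to a line. step_arm: Moves the arm, as the interface text tells. Its arguments: {"type":"object","properties":{"targets":{"type":"array","items":{"type":"array","items":{"type":"number","minimum":-1,"maximum":1}}},"newtons":{"type":"number"}},"required":["targets"]}

```bash
ls; mkdir -p pics
python3 - <<'E'
from bench import arm,camera,camera_params
import cv2,numpy as np
o=arm.get_obs();print(o['t'],o['ee_pos'],o['eef_rot'],o['grip_width'])
for n in("scene","top"):
    p,d=camera(n);cv2.imwrite(f'pics/{n}0.png',p[:,:,::-1]);np.savez(f'{n}0.npz',p=p,d=d)
    print(n,camera_params(n))
print(camera_params("wrist"))
E
```

```text
pics
0.0 [0.16999227 0.62694154 0.23064753] [[-9.65136443e-01  2.61747018e-01 -3.81950303e-04]
 [ 2.61747290e-01  9.65135718e-01 -1.18423709e-03]
 [ 5.86633544e-05 -1.24292483e-03 -9.99999226e-01]] 0.0853668711232326
scene {'camera_matrix': array([[507.80933382,   0.        , 315.12556518],
       [  0.        , 507.80933382, 238.39049041],
       [  0.        ,   0.        ,   1.        ]]), 'T': array([[ 0.61965238, -0.33653973,  0.70906413, -0.47522515],
       [-0.78444775, -0.29540225,  0.54532489, -0.81608757],
       [ 0.02593565, -0.89413563, -0.44704454,  0.69406719],
       [ 0.        ,  0.        ,  0.        ,  1.        ]])}
top {'camera_matrix': array([[521.94551158,   0.        , 319.78481529],
       [  0.        , 521.94551158, 238.43730799],
       [  0.        ,   0.        ,   1.        ]]), 'T': array([[ 1.07072172e-03, -9.89696282e-01,  1.43178642e-01,
         3.29937169e-01],
       [-9.99933626e-01,  5.82868127e-04,  1.15066958e-02,
        -7.68106386e-02],
       [-1.14715883e-02, -1.43181459e-01, -9.89629967e-01,
         1.30850119e+00],
       [ 0.00000000e+00,  0.00000000e+00,  0.00000000e+00,
         1.00000000e+00]])}
{'camera_matrix': array([[386.82783982,   0.        , 329.40438309],
       [  0.        , 386.82783982, 237.91220693],
       [  0.        ,   0.        ,   1.        ]]), 'mount': array([[ 8.71017649e-04, -9.61061421e-01, -2.76333470e-01,
         6.93678915e-02],
       [ 9.99999367e-01,  6.40194323e-04,  9.25515939e-04,
        -2.94414331e-04],
       [-7.12570545e-04, -2.76334101e-01,  9.61061370e-01,
        -1.44049317e-01],
       [ 0.00000000e+00,  0.00000000e+00,  0.00000000e+00,
         1.00000000e+00]])}
```

View pics/top0.png

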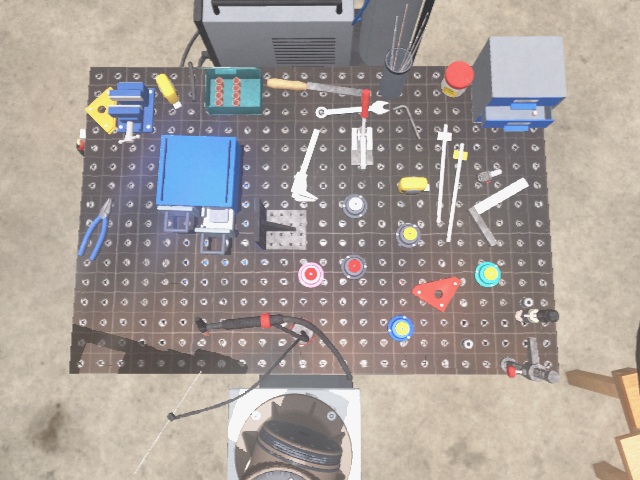

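View pics/scene0.png

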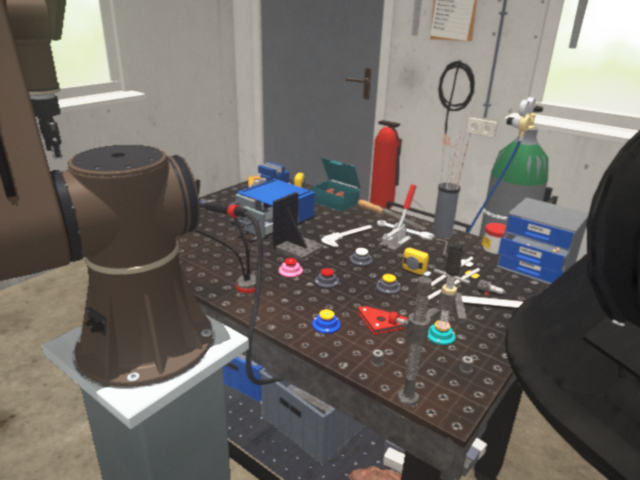

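White dial (355,205); yellow candidates: dark stand (410,235) = chosen, blue stand (401,328) and turquoise (488,274) rejected; red: dark stand (354,266) = chosen, pink (311,273) rejected. The chest is at (200,170), with its right drawer open at (215,240); a black angle plate stands next to it at (262,225).

```bash
cat > h.py <<'E'
import numpy as np,cv2
from bench import camera_params
def ray(n,uv,z,T=None):
    P=camera_params(n);T=P["T"] if T is None else T
    d=T[:3,:3]@np.linalg.inv(P["camera_matrix"])@np.array([uv[0],uv[1],1.]);o=T[:3,3]
    return o+d*(z-o[2])/d[2]
def cloud(n,d,T=None):
    P=camera_params(n);T=P["T"] if T is None else T
    v,u=np.mgrid[:480,:640]
    c=np.stack([u,v,np.ones_like(u)],-1)@np.linalg.inv(P["camera_matrix"]).T*d[...,None]
    return c@T[:3,:3].T+T[:3,3]
E
python3 - <<'E'
from h import *
f=np.load('top0.npz');p,d=f['p'],f['d'];X=cloud('top',d)
hsv=cv2.cvtColor(p,cv2.COLOR_RGB2HSV)
def blob(m,c,r,z,name):
    M=np.zeros(m.shape,bool);M[c[1]-r:c[1]+r,c[0]-r:c[0]+r]=1;m=(m&M).astype(np.uint8)
    n,l,s,ce=cv2.connectedComponentsWithStats(m);k=1+s[1:,4].argmax()
    print(name,ce[k],s[k],ray('top',ce[k],z).round(4),'depth z',np.median(X[l==k],0).round(4))
H,S,V=[hsv[...,i].astype(int) for i in range(3)]
blob((S<50)&(V>190),(355,205),12,.032,'white')
blob((H>20)&(H<35)&(S>120),(410,235),12,.032,'yellow')
blob(((H<8)|(H>172))&(S>120),(354,266),12,.032,'red')
m=((H>98)&(H<118)&(S>130)&(X[...,2]>.07)&(X[...,2]<.1)).astype(np.uint8)
m[:, 260:]=0;m[:120]=0
c=max(cv2.findContours(m,0,2)[0],key=cv2.contourArea)
W=np.array([ray('top',q,.087)[:2] for q in c[:,0]],np.float32)
r=cv2.minAreaRect(W);print('chest top',r,cv2.boxPoints(r).round(4).tolist())
cv2.imwrite('pics/c1.png',cv2.resize(p[125:275,145:445,::-1],None,fx=2.66,fy=2.66,interpolation=2))
# heights in front of chest
for x in np.arange(.3,.48,.02):
    print(round(x,2),[ (lambda s: round(float(s.max()),3) if s.size else None)(X[...,2][(abs(X[...,0]-x)<.01)&(abs(X[...,1]-y)<.01)]) for y in np.arange(.0,.3,.02)])
E
```

```text
white [355.14553991 204.20187793] [347 195  17  18 213] [ 0.6008 -0.15    0.032 ] depth z [ 0.6016 -0.1499  0.0265]
yellow [409.43636364 233.45454545] [404 228  12  12 110] [ 0.5269 -0.2834  0.032 ] depth z [ 0.5264 -0.283   0.0303]
red [354.05042017 265.44537815] [348 259  13  13 119] [ 0.4477 -0.146   0.032 ] depth z [ 0.447  -0.146   0.0305]
chest top ((0.6737819910049438, 0.23708400130271912), (0.18383407592773438, 0.1739266812801361), 87.98455047607422) [[0.5835999846458435, 0.14830000698566437], [0.7574999928474426, 0.14219999313354492], [0.7638999819755554, 0.32589998841285706], [0.5900999903678894, 0.3319999873638153]]
0.3 [0.162, 0.189, 0.201, 0.204, 0.196, 0.196, 0.194, 0.192, 0.186, 0.222, 0.215, -0.002, 0.001, 0.004, 0.003]
0.32 [0.2, 0.202, 0.204, 0.204, 0.201, 0.196, 0.195, 0.193, 0.185, 0.237, 0.235, 0.001, 0.005, 0.001, 0.003]
0.34 [0.005, 0.004, 0.191, 0.192, 0.002, 0.002, 0.005, 0.004, 0.001, 0.002, 0.003, 0.004, 0.004, 0.001, 0.003]
0.36 [0.001, 0.001, 0.003, 0.002, 0.002, 0.004, 0.003, 0.002, 0.003, 0.003, 0.005, 0.004, 0.002, 0.004, 0.003]
0.38 [0.004, 0.003, 0.005, 0.003, 0.003, 0.004, 0.003, 0.005, 0.003, 0.005, 0.002, 0.003, 0.003, 0.008, 0.002]
0.4 [0.001, 0.004, 0.003, 0.003, 0.002, 0.001, 0.003, 0.003, 0.002, 0.001, 0.004, 0.003, 0.004, 0.002, 0.006]
0.42 [0.007, 0.002, 0.003, 0.002, 0.002, 0.004, 0.004, 0.003, 0.005, 0.003, 0.004, 0.003, 0.001, 0.006, 0.004]
0.44 [0.009, 0.004, 0.003, 0.003, 0.004, 0.004, 0.003, 0.003, 0.003, 0.004, 0.004, 0.004, 0.003, 0.003, 0.002]
0.46 [0.003, 0.003, 0.004, 0.003, 0.002, 0.003, 0.002, 0.003, 0.004, 0.003, 0.003, 0.002, 0.004, 0.003, 0.002]
```

View pics/c1.png

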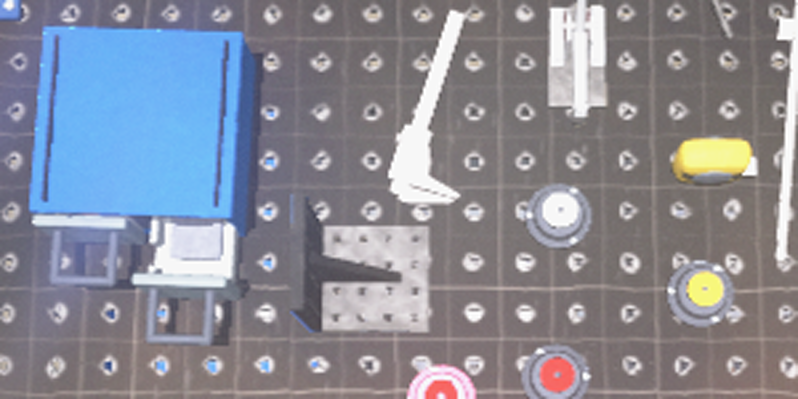

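Run:
```python
from h import *
f=np.load('top0.npz');p,d=f['p'],f['d'];X=cloud('top',d)
o=lambda u,v:(145+u/2.66,125+v/2.66)
for n,c in dict(Lbar=(84,277),Rbar=(180,338),Lb0=(55,277),Lb1=(114,278),Rb0=(150,337),Rb1=(211,339),white=(562,211)).items():
    print(n,ray('top',o(*c),.058 if n!='white' else .032).round(4))
for n,c in dict(Rfront0=(133,282),Rfront1=(240,286),Lf0=(33,222)).items(): print(n,ray('top',o(*c),.08).round(4))
m=(X[...,1]>-.05)&(X[...,1]<.13)&(X[...,0]>.4)&(X[...,0]<.65)&(X[...,2]>.03)
q=X[m];print('plate',q.min(0),q.max(0),len(q)); t=q[q[:,2]>.06];print(t.min(0),t.max(0),np.percentile(t,[2,98],0))
m=(X[...,1]>-.1)&(X[...,1]<.4)&(X[...,0]>.2)&(X[...,0]<.45)&(X[...,2]>.03)
q=X[m]
for a in np.arange(-.1,.4,.04):
    s=q[abs(q[:,1]-a)<.02]
    if len(s):print('torch y',round(a,2),'xmax',s[:,0].max().round(3),'zmax',s[:,2].max().round(3))
```

```text
Lbar [0.5339 0.2865 0.058 ]
Rbar [0.4777 0.1967 0.058 ]
Lb0 [0.534  0.3131 0.058 ]
Lb1 [0.533  0.2589 0.058 ]
Rb0 [0.4786 0.224  0.058 ]
Rb1 [0.4768 0.1684 0.058 ]
white [ 0.6005 -0.1529  0.032 ]
Rfront0 [0.5258 0.2357 0.08  ]
Rfront1 [0.5221 0.1393 0.08  ]
Lf0 [0.5808 0.3284 0.08  ]
plate [ 0.41432331 -0.04795133  0.03002011] [0.59209619 0.08723971 0.15366566] 739
[0.49134808 0.03179122 0.06019282] [0.59209619 0.08695328 0.15366566] [[0.49188592 0.03864113 0.06266855]
 [0.5890309  0.08610281 0.15194609]]
torch y -0.1 xmax 0.274 zmax 0.11
torch y -0.06 xmax 0.439 zmax 1.309
torch y -0.02 xmax 0.441 zmax 0.195
torch y 0.02 xmax 0.33 zmax 0.203
torch y 0.06 xmax 0.332 zmax 0.204
torch y 0.1 xmax 0.323 zmax 0.197
torch y 0.14 xmax 0.321 zmax 0.194
torch y 0.18 xmax 0.326 zmax 0.237
torch y 0.22 xmax 0.203 zmax 0.135
```

```bash
cat >> h.py <<'E'
from bench import arm
from scipy.spatial.transform import Rotation as Rn
def plan(goal,n,jaw,yang=None,nrot=None,start=None):
    "rows from the present pose to goal; yang = world angle (deg) of tool y (tool down)"
    o=arm.get_obs();p,R=(np.array(o['ee_pos']),np.array(o['eef_rot'])) if start is None else start
    goal=np.array(goal,float)
    if yang is None: w=np.zeros(3)
    else:
        a=np.radians(yang);y=np.array([np.cos(a),np.sin(a),0]);z=np.array([0,0,-1.])
        w=Rn.from_matrix(R.T@np.column_stack([np.cross(y,z),y,z])).as_rotvec()
    nrot=nrot or n;st=(goal-p)/n;P=p.copy();rows=[]
    for i in range(n):
        s=R.T@((p+st*(i+1))-P)/.15;t=w/nrot/(np.pi/2)*(i<nrot)
        r=np.r_[s,t].round(3);rows.append(r.tolist()+[jaw])
        P=P+R@r[:3]*.15;R=R@Rn.from_rotvec(r[3:]*np.pi/2).as_matrix()
    for i in range(0,n,5):print(rows[i:i+5])
    print('end',P.round(4),'yang',np.degrees(np.arctan2(R[1,1],R[0,1])).round(2),'step mm',np.linalg.norm(st)*1e3,'rot/row',np.degrees(np.linalg.norm(w))/nrot)
    return P,R
E
python3 - <<'E'
from h import *
s=plan([.43,.2,.2],14,0.0,-2,10)
plan([.43,.198,.04],5,0.0,start=s)
E
```

```text
[[-0.173, -0.164, 0.015, -0.0, 0.0, 0.085, 0.0], [-0.193, -0.139, 0.015, -0.0, 0.0, 0.085, 0.0], [-0.21, -0.113, 0.014, -0.0, 0.0, 0.085, 0.0], [-0.222, -0.083, 0.015, -0.0, 0.0, 0.085, 0.0], [-0.233, -0.053, 0.015, -0.0, 0.0, 0.085, 0.0]]
[[-0.237, -0.022, 0.015, -0.0, 0.0, 0.085, 0.0], [-0.237, 0.01, 0.015, -0.0, 0.0, 0.085, 0.0], [-0.235, 0.042, 0.014, -0.0, 0.0, 0.085, 0.0], [-0.227, 0.072, 0.015, -0.0, 0.0, 0.085, 0.0], [-0.215, 0.102, 0.015, -0.0, 0.0, 0.085, 0.0]]
[[-0.199, 0.13, 0.015, -0.0, 0.0, 0.0, 0.0], [-0.2, 0.129, 0.015, -0.0, 0.0, 0.0, 0.0], [-0.2, 0.13, 0.014, -0.0, 0.0, 0.0, 0.0], [-0.199, 0.13, 0.015, -0.0, 0.0, 0.0, 0.0]]
end [0.43 0.2  0.2 ] yang -1.67 step mm 35.7766928827351 rot/row 7.682793789529337
[[-0.002, 0.0, 0.213, 0.0, 0.0, 0.0, 0.0], [-0.003, 0.0, 0.214, 0.0, 0.0, 0.0, 0.0], [-0.002, 0.0, 0.213, 0.0, 0.0, 0.0, 0.0], [-0.003, 0.0, 0.214, 0.0, 0.0, 0.0, 0.0], [-0.002, 0.0, 0.213, 0.0, 0.0, 0.0, 0.0]]
end [0.4299 0.1981 0.04  ] yang -1.67 step mm 32.009903627701135 rot/row 0.0
```

Request:
{"name": "step_arm", "arguments": {
  "targets": [
    [-0.173,-0.164,0.015,0,0,0.085,0],
    [-0.193,-0.139,0.015,0,0,0.085,0],
    [-0.21,-0.113,0.015,0,0,0.085,0],
    [-0.222,-0.083,0.015,0,0,0.085,0],
    [-0.233,-0.053,0.015,0,0,0.085,0]
  ]
}}

```text
t: 0.6
ee_pos: [0.2634, 0.4734, 0.2197]
eef_rot: [[-0.592, 0.806, -0.0], [0.806, 0.592, -0.0], [-0.0, -0.0, -1.0]]
wrist_force: [1.4, 0.7, -0.5]
grip_width: 0.0122
grasp_force: 0.0
```

Request:
{"name": "step_arm", "arguments": {
  "targets": [
    [-0.237,-0.022,0.015,0,0,0.085,0],
    [-0.237,0.01,0.015,0,0,0.085,0],
    [-0.235,0.042,0.015,0,0,0.085,0],
    [-0.227,0.072,0.015,0,0,0.085,0],
    [-0.215,0.102,0.015,0,0,0.085,0]
  ]
}}

```text
t: 1.1
ee_pos: [0.3563, 0.321, 0.2086]
eef_rot: [[0.035, 0.999, -0.0], [0.999, -0.035, -0.0], [-0.0, -0.0, -1.0]]
wrist_force: [0.5, 0.8, -0.6]
grip_width: -0.0003
grasp_force: 0.0
```

Request:
{"name": "step_arm", "arguments": {
  "targets": [
    [-0.2,0.13,0.015,0,0,0,0],
    [-0.2,0.13,0.015,0,0,0,0],
    [-0.2,0.13,0.015,0,0,0,0],
    [-0.2,0.13,0.015,0,0,0,0],
    [0,0,0,0,0,0,0]
  ]
}}

```text
t: 1.6
ee_pos: [0.4318, 0.1972, 0.1994]
eef_rot: [[0.032, 0.999, -0.0], [0.999, -0.032, -0.001], [-0.001, -0.0, -1.0]]
wrist_force: [-0.4, 1.2, 0.5]
grip_width: 0.0004
grasp_force: 0.0
```

Request:
{"name": "step_arm", "arguments": {
  "targets": [
    [0,0,0.213,0,0,0,0],
    [0,0,0.213,0,0,0,0],
    [0,0,0.213,0,0,0,0],
    [0,0,0.213,0,0,0,0],
    [0,0,0.213,0,0,0,0]
  ]
}}

```text
t: 2.1
ee_pos: [0.43, 0.2004, 0.0389]
eef_rot: [[0.029, 1.0, 0.0], [1.0, -0.029, 0.0], [0.0, 0.0, -1.0]]
wrist_force: [0.0, 0.7, -0.1]
grip_width: -0.0004
grasp_force: 0.0
```

Request:
{"name": "step_arm", "arguments": {
  "targets": [
    [0,0.1,0,0,0,0,0],
    [0,0.1,0,0,0,0,0],
    [0,0.08,0,0,0,0,0],
    [0,0.06,0,0,0,0,0],
    [0,0.06,0,0,0,0,0]
  ]
}}

```text
t: 2.6
ee_pos: [0.4905, 0.1985, 0.0401]
eef_rot: [[0.029, 1.0, -0.0], [1.0, -0.029, -0.0], [-0.0, -0.0, -1.0]]
wrist_force: [-1.6, 2.0, -1.2]
grip_width: 0.0001
grasp_force: 0.9
```

Request:
{"name": "step_arm", "arguments": {
  "targets": [
    [0,0.03,0,0,0,0,0],
    [0,0.03,0,0,0,0,0],
    [0,0.02,0,0,0,0,0],
    [0,0.01,0,0,0,0,0],
    [0,0,0,0,0,0,0]
  ]
}}

```text
t: 3.1
ee_pos: [0.504, 0.198, 0.0401]
eef_rot: [[0.029, 1.0, 0.0], [1.0, -0.029, 0.0], [0.0, 0.0, -1.0]]
wrist_force: [-1.0, -0.1, 1.0]
grip_width: 0.0
grasp_force: 0.0
```

Request:
{"name": "step_arm", "arguments": {
  "targets": [
    [0,0.02,0,0,0,0,0],
    [0,0.02,0,0,0,0,0],
    [0,0,0,0,0,0,0]
  ]
}}

```text
t: 3.4
ee_pos: [0.5103, 0.1978, 0.0401]
eef_rot: [[0.029, 1.0, 0.0], [1.0, -0.029, 0.0], [0.0, 0.0, -1.0]]
wrist_force: [-0.2, 0.1, -0.7]
grip_width: -0.0004
grasp_force: 0.0
```

Request:
{"name": "step_arm", "arguments": {
  "targets": [
    [0,0.012,0,0,0,0,0],
    [0,0,0,0,0,0,0]
  ]
}}

```text
t: 3.6
ee_pos: [0.511, 0.1977, 0.0399]
eef_rot: [[0.029, 1.0, -0.001], [1.0, -0.029, -0.0], [-0.0, -0.001, -1.0]]
wrist_force: [-4.5, 0.9, 1.9]
grip_width: 0.0001
grasp_force: 2.2
```

Run:
```python
from h import *
from bench import camera
o=arm.get_obs();print(o['t'],o['ee_pos'],o['wrist_force'])
p,d=camera('wrist');cv2.imwrite('pics/w1.png',p[:,:,::-1])
p,d=camera('top');cv2.imwrite('pics/t1.png',cv2.resize(p[125:275,135:315,::-1],None,fx=3.3,fy=3.3))
cv2.imwrite('pics/j1.png',np.hstack([cv2.resize(p[125:275,140:260,::-1],(384,480)),cv2.resize(cv2.imread('pics/w1.png'),(416,312)).copy() if 0 else cv2.copyMakeBorder(cv2.resize(cv2.imread('pics/w1.png'),(416,312)),0,168,0,0,0)]))
```

```text
3.6 [0.51098197 0.19767766 0.03993298] [-4.49997544  0.90484652  1.86125561]
```

View pics/j1.png

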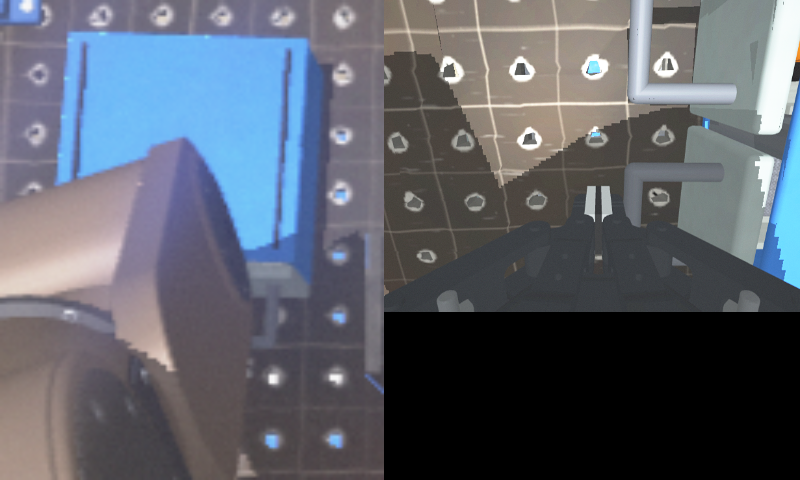

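The wrist view shows the right handle (bar at 632,190) nearly in line with the left one (632,60). I'll push a bit more to feel the stop.

Request:
{"name": "step_arm", "arguments": {
  "targets": [
    [0,0.012,0,0,0,0,0],
    [0,0,0,0,0,0,0]
  ]
}}

```text
t: 3.9
ee_pos: [0.5112, 0.1975, 0.0398]
eef_rot: [[0.029, 1.0, -0.004], [1.0, -0.029, -0.001], [-0.001, -0.004, -1.0]]
wrist_force: [-13.4, 4.5, 9.7]
grip_width: -0.0001
grasp_force: 7.2
```

Request:
{"name": "step_arm", "arguments": {
  "targets": [
    [0,0.008,0,0,0,0,0],
    [0,0,0,0,0,0,0],
    [0,0,0,0,0,0,0]
  ]
}}

```text
t: 4.2
ee_pos: [0.5113, 0.1975, 0.0398]
eef_rot: [[0.029, 1.0, -0.005], [1.0, -0.029, -0.001], [-0.001, -0.005, -1.0]]
wrist_force: [-19.0, 7.4, 12.7]
grip_width: 0.0
grasp_force: 10.0
```

Request:
{"name": "step_arm", "arguments": {
  "targets": [
    [0,-0.1,0,0,0,0,0],
    [0,-0.1,-0.05,0,0,0,0],
    [0,0,-0.2,0,0,0,0],
    [0,0,-0.2,0,0,0,0],
    [0,0,-0.1,0,0,0,0.45]
  ]
}}

```text
t: 4.7
ee_pos: [0.4852, 0.1989, 0.1253]
eef_rot: [[0.029, 1.0, 0.003], [1.0, -0.029, 0.001], [0.001, 0.003, -1.0]]
wrist_force: [0.9, 0.3, -0.1]
grip_width: 0.0133
grasp_force: 0.0
```

Run:
```python
from h import *
s=plan([.534,.2867,.115],4,0.45,-2)
plan([.534,.2867,.040],3,0.45,start=s)
```

```text
[[0.149, 0.077, 0.017, 0.0, -0.0, 0.001, 0.45], [0.148, 0.077, 0.018, 0.0, -0.0, 0.001, 0.45], [0.149, 0.076, 0.017, 0.0, -0.0, 0.001, 0.45], [0.149, 0.076, 0.018, 0.0, -0.0, 0.001, 0.45]]
end [0.5339 0.2867 0.115 ] yang -2.02 step mm 25.234677749967425 rot/row 0.09611386177444967
[[-0.0, -0.0, 0.167, 0.0, 0.0, 0.0, 0.45], [-0.0, -0.001, 0.166, 0.0, 0.0, 0.0, 0.45], [-0.001, -0.0, 0.167, 0.0, 0.0, 0.0, 0.45]]
end [0.534  0.2866 0.04  ] yang -2.02 step mm 24.998042776709102 rot/row 0.0
```

Request:
{"name": "step_arm", "arguments": {
  "targets": [
    [0.149,0.077,0.02,0,0,0,0.45],
    [0.149,0.077,0.02,0,0,0,0.45],
    [0.149,0.077,0.02,0,0,0,0.45],
    [0.149,0.077,0.02,0,0,0,0.45],
    [0,0,0,0,0,0,0.45]
  ]
}}

```text
t: 5.2
ee_pos: [0.5347, 0.289, 0.1109]
eef_rot: [[0.028, 1.0, 0.002], [1.0, -0.028, 0.001], [0.001, 0.002, -1.0]]
wrist_force: [0.3, -1.1, -0.1]
grip_width: 0.0382
grasp_force: 0.0
```

Descend 71 mm and pinch the bar.

Request:
{"name": "step_arm", "arguments": {
  "targets": [
    [0,0,0.16,0,0,0,0.45],
    [0,0,0.16,0,0,0,0.45],
    [0,0,0.153,0,0,0,0.45],
    [0,0,0,0,0,0,0.45]
  ]
}}

```text
t: 5.6
ee_pos: [0.5312, 0.2852, 0.0376]
eef_rot: [[0.029, 1.0, -0.004], [1.0, -0.029, -0.002], [-0.002, -0.004, -1.0]]
wrist_force: [-0.6, -0.1, 1.0]
grip_width: 0.0385
grasp_force: 0.0
```

Request:
{"name": "step_arm", "arguments": {
  "targets": [
    [0,0,0,0,0,0,0],
    [0,0,0,0,0,0,0],
    [0,0,0,0,0,0,0],
    [0,0,0,0,0,0,0],
    [0,0,0,0,0,0,0]
  ],
  "newtons": 50
}}

```text
t: 6.1
ee_pos: [0.5326, 0.2866, 0.041]
eef_rot: [[0.029, 1.0, -0.001], [1.0, -0.029, 0.0], [0.0, -0.001, -1.0]]
wrist_force: [-8.3, 1.1, 5.8]
grip_width: 0.0084
grasp_force: 48.8
```

Request:
{"name": "step_arm", "arguments": {
  "targets": [
    [0,-0.05,0,0,0,0,0],
    [0,-0.14,0,0,0,0,0],
    [0,-0.16,0,0,0,0,0],
    [0,-0.16,0,0,0,0,0],
    [0.003,-0.16,0,0,0,0,0]
  ]
}}

```text
t: 6.6
ee_pos: [0.4329, 0.2901, 0.041]
eef_rot: [[0.029, 1.0, 0.003], [1.0, -0.029, 0.001], [0.001, 0.003, -1.0]]
wrist_force: [2.3, -4.1, 8.1]
grip_width: 0.008
grasp_force: 50.5
```

Request:
{"name": "step_arm", "arguments": {
  "targets": [
    [0.003,-0.1,0,0,0,0,0],
    [0,-0.05,0,0,0,0,0],
    [0,-0.02,0,0,0,0,0],
    [0,0,0,0,0,0,0]
  ]
}}

```text
t: 7.0
ee_pos: [0.407, 0.291, 0.041]
eef_rot: [[0.029, 1.0, 0.001], [1.0, -0.029, 0.0], [0.0, 0.001, -1.0]]
wrist_force: [-1.2, -7.5, 12.7]
grip_width: 0.0081
grasp_force: 51.1
```

Request:
{"name": "step_arm", "arguments": {
  "targets": [
    [0,-0.02,0,0,0,0,0],
    [0,-0.01,0,0,0,0,0],
    [0,0,0,0,0,0,0]
  ]
}}

```text
t: 7.3
ee_pos: [0.403, 0.2912, 0.041]
eef_rot: [[0.029, 1.0, 0.001], [1.0, -0.029, 0.001], [0.001, 0.001, -1.0]]
wrist_force: [-2.1, -6.7, 13.2]
grip_width: 0.008
grasp_force: 51.1
```

Request:
{"name": "step_arm", "arguments": {
  "targets": [
    [0,0.005,0,0,0,0,0.35],
    [0,0,0,0,0,0,0.45],
    [0,0,-0.1,0,0,0,0.45],
    [0,0,-0.3,0,0,0,0.45],
    [0,0,-0.3,0,0,0,0.45]
  ]
}}

```text
t: 7.8
ee_pos: [0.403, 0.2909, 0.1455]
eef_rot: [[0.029, 1.0, -0.002], [1.0, -0.029, -0.001], [-0.001, -0.002, -1.0]]
wrist_force: [0.2, 0.7, 0.1]
grip_width: 0.0385
grasp_force: 0.0
```

Run:
```python
from h import *
print(arm.get_obs()['ee_pos'])
# go up & over drawer, tool y along chest y (88 deg)
s=plan([.51,.288,.25],12,0.8,88,12)
```

```text
[0.40295796 0.29086144 0.14550639]
[[0.0, 0.059, -0.058, -0.0, -0.0, -0.083, 0.8], [-0.008, 0.059, -0.058, -0.0, -0.0, -0.083, 0.8], [-0.015, 0.058, -0.058, -0.0, -0.0, -0.083, 0.8], [-0.022, 0.055, -0.059, -0.0, -0.0, -0.083, 0.8], [-0.03, 0.051, -0.058, -0.0, -0.0, -0.083, 0.8]]
[[-0.036, 0.048, -0.058, -0.0, -0.0, -0.083, 0.8], [-0.042, 0.042, -0.058, -0.0, -0.0, -0.083, 0.8], [-0.047, 0.036, -0.058, -0.0, -0.0, -0.083, 0.8], [-0.051, 0.03, -0.058, -0.0, -0.0, -0.083, 0.8], [-0.055, 0.023, -0.058, -0.0, -0.0, -0.083, 0.8]]
[[-0.057, 0.016, -0.059, -0.0, -0.0, -0.083, 0.8], [-0.059, 0.008, -0.058, -0.0, -0.0, -0.083, 0.8]]
end [0.51   0.2879 0.25  ] yang 87.96 step mm 12.4680428363607 rot/row 7.472947051631137
```

Request:
{"name": "step_arm", "arguments": {
  "targets": [
    [0,0.06,-0.06,0,0,-0.083,0.8],
    [-0.008,0.06,-0.06,0,0,-0.083,0.8],
    [-0.015,0.058,-0.06,0,0,-0.083,0.8],
    [-0.022,0.055,-0.06,0,0,-0.083,0.8],
    [-0.03,0.051,-0.06,0,0,-0.083,0.8]
  ]
}}

```text
t: 8.3
ee_pos: [0.4488, 0.2901, 0.1903]
eef_rot: [[-0.588, 0.809, 0.001], [0.809, 0.588, 0.0], [0.0, 0.001, -1.0]]
wrist_force: [0.7, 0.6, -0.4]
grip_width: 0.0682
grasp_force: 0.0
```

Request:
{"name": "step_arm", "arguments": {
  "targets": [
    [-0.036,0.048,-0.06,0,0,-0.083,0.8],
    [-0.042,0.042,-0.06,0,0,-0.083,0.8],
    [-0.047,0.036,-0.06,0,0,-0.083,0.8],
    [-0.051,0.03,-0.04,0,0,-0.083,0.8],
    [-0.055,0.023,-0.04,0,0,-0.083,0.8]
  ]
}}

```text
t: 8.8
ee_pos: [0.4934, 0.2888, 0.2292]
eef_rot: [[-0.958, 0.287, 0.001], [0.287, 0.958, 0.0], [-0.0, 0.001, -1.0]]
wrist_force: [-0.6, 0.0, -0.4]
grip_width: 0.068
grasp_force: 0.0
```

Request:
{"name": "step_arm", "arguments": {
  "targets": [
    [-0.057,0.016,0,0,0,-0.083,0.8],
    [-0.059,0.008,0,0,0,-0.083,0.8],
    [0,0,0,0,0,0,0.8],
    [0,0,0,0,0,0,0.8]
  ]
}}

```text
t: 9.2
ee_pos: [0.5106, 0.2882, 0.2286]
eef_rot: [[-0.999, 0.04, -0.0], [0.04, 0.999, -0.0], [0.0, -0.0, -1.0]]
wrist_force: [0.0, -0.0, -0.3]
grip_width: 0.0683
grasp_force: 0.0
```

```bash
cat >> h.py <<'E'
def wristT():
    o=arm.get_obs();T=np.eye(4);T[:3,:3]=o['eef_rot'];T[:3,3]=o['ee_pos']
    return T@camera_params('wrist')['mount']
E
python3 - <<'E'
from h import *
from bench import camera
T=wristT();p,d=camera('wrist');cv2.imwrite('pics/w2.png',p[:,:,::-1]);np.savez('w2.npz',p=p,d=d,T=T)
print(arm.get_obs()['ee_pos'],arm.get_obs()['eef_rot'])
hsv=cv2.cvtColor(p,cv2.COLOR_RGB2HSV).astype(int);X=cloud('wrist',d,T)
m=((hsv[...,0]>5)&(hsv[...,0]<18)&(hsv[...,1]>150)).astype(np.uint8)
n,l,s,c=cv2.connectedComponentsWithStats(m);k=1+s[1:,4].argmax();print(s[k],c[k],np.median(X[l==k],0))
q=np.argwhere(l==k)[:,::-1].astype(float)
W=np.array([ray('wrist',a,.072,T)[:2] for a in q],np.float32);print(cv2.minAreaRect(W))
E
```

```text
[0.51036368 0.28815565 0.22856216] [[-9.99224388e-01  3.93766383e-02 -3.22089739e-04]
 [ 3.93766785e-02  9.99224431e-01 -1.19622789e-04]
 [ 3.17129592e-04 -1.32212832e-04 -9.99999941e-01]]
[ 316  170   28  123 2815] [329.18117229 237.98685613] [0.52768641 0.28689554 0.07312592]
((0.5240526795387268, 0.2875882089138031), (0.021652517840266228, 0.10194005072116852), 88.3285140991211)
```

View pics/w2.png

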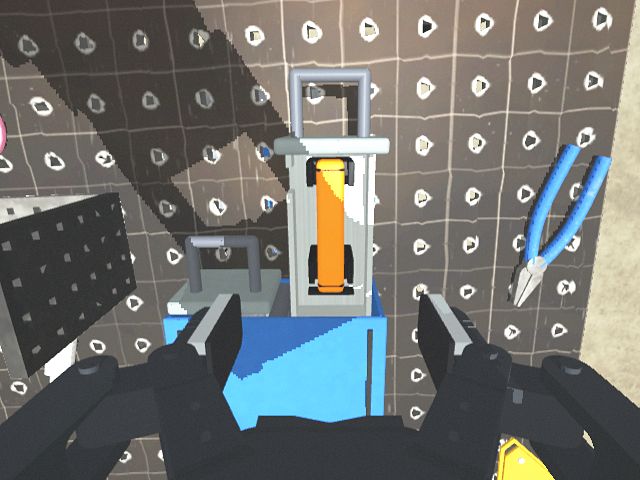

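The picture shows the orange probe bar at (330,225), spanning v 158–293 in its rest, with the drawer fully open and the right drawer shut.

Request:
{"name": "step_arm", "arguments": {
  "targets": [
    [-0.028,0,0.3,0,0,-0.003,0.6],
    [-0.028,0,0.3,0,0,0,0.6],
    [0,0,0.3,0,0,0,0.6],
    [0,0,0.2,0,0,0,0.6],
    [0,0,0.13,0,0,0,0.6]
  ]
}}

```text
t: 9.75
ee_pos: [0.5176, 0.2874, 0.0417]
eef_rot: [[-0.999, 0.034, -0.003], [0.034, 0.999, -0.001], [0.003, -0.001, -1.0]]
wrist_force: [0.7, -0.4, 1.4]
grip_width: 0.0516
grasp_force: 0.0
```

Request:
{"name": "step_arm", "arguments": {
  "targets": [
    [0,0,0,0,0,0,0.6],
    [0,0,0,0,0,0,0.6]
  ]
}}

```text
t: 9.95
ee_pos: [0.5191, 0.2881, 0.0445]
eef_rot: [[-0.999, 0.032, -0.0], [0.032, 0.999, -0.0], [0.0, -0.0, -1.0]]
wrist_force: [-0.1, -0.4, 0.5]
grip_width: 0.0513
grasp_force: 0.0
```

Request:
{"name": "step_arm", "arguments": {
  "targets": [
    [0,0,0.01,0,0,0,0],
    [0,0,0,0,0,0,0],
    [0,0,0,0,0,0,0],
    [0,0,0,0,0,0,0],
    [0,0,0,0,0,0,0]
  ],
  "newtons": 60
}}

```text
t: 10.45
ee_pos: [0.5201, 0.2883, 0.044]
eef_rot: [[-1.0, 0.031, 0.002], [0.031, 1.0, 0.001], [-0.002, 0.001, -1.0]]
wrist_force: [-0.7, 0.5, 7.4]
grip_width: 0.0207
grasp_force: 58.6
```

Request:
{"name": "step_arm", "arguments": {
  "targets": [
    [0,0,-0.05,0,0,0,0],
    [0,0,-0.15,0,0,0,0],
    [0,0,-0.3,0,0,0,0],
    [0,0,-0.3,0,0,0,0],
    [0,0,-0.2,0,0,0,0]
  ]
}}

```text
t: 10.95
ee_pos: [0.52, 0.2883, 0.1966]
eef_rot: [[-1.0, 0.031, 0.003], [0.031, 1.0, 0.001], [-0.003, 0.002, -1.0]]
wrist_force: [0.2, -0.4, -2.4]
grip_width: 0.0214
grasp_force: 59.0
```

Run:
```python
from h import *
print(arm.get_obs()['ee_pos'])
# hover over white; tool y radial-ish. 
s=plan([.55,.1,.2],7,0,60,7)
s=plan([.6,-.08,.18],6,0,20,6,start=s)
```

```text
[0.5199637  0.2882927  0.19663784]
[[-0.034, -0.178, -0.003, 0.0, 0.0, 0.045, 0], [-0.047, -0.176, -0.004, 0.0, 0.0, 0.045, 0], [-0.059, -0.172, -0.003, 0.0, 0.0, 0.045, 0], [-0.071, -0.167, -0.004, 0.0, 0.0, 0.045, 0], [-0.082, -0.162, -0.003, 0.0, 0.0, 0.045, 0]]
[[-0.094, -0.155, -0.003, 0.0, 0.0, 0.045, 0], [-0.104, -0.149, -0.004, 0.0, 0.0, 0.045, 0]]
end [0.5499 0.1    0.2001] yang 59.88 step mm 27.243282303471204 rot/row 4.032405068229328
[[-0.148, -0.145, 0.022, 0.0, 0.0, 0.074, 0], [-0.165, -0.127, 0.022, 0.0, 0.0, 0.074, 0], [-0.178, -0.107, 0.022, 0.0, 0.0, 0.074, 0], [-0.189, -0.086, 0.023, 0.0, 0.0, 0.074, 0], [-0.197, -0.063, 0.022, 0.0, 0.0, 0.074, 0]]
[[-0.204, -0.039, 0.022, 0.0, 0.0, 0.074, 0]]
end [ 0.6001 -0.08    0.18  ] yang 19.92 step mm 31.313963823483242 rot/row 6.646106453817137
```

Run:
```python
from h import *
s=plan([.54,.26,.28],4,0)
s=plan([.64,-.03,.29],10,0,start=s)
```

```text
[[-0.035, -0.046, -0.139, 0.0, 0.0, 0.0, 0], [-0.036, -0.046, -0.139, 0.0, 0.0, 0.0, 0], [-0.035, -0.046, -0.139, 0.0, 0.0, 0.0, 0], [-0.035, -0.046, -0.139, 0.0, 0.0, 0.0, 0]]
end [0.54   0.2599 0.2801] yang 88.23 step mm 22.570970727496633 rot/row 0.0
[[-0.073, -0.191, -0.007, 0.0, 0.0, 0.0, 0], [-0.072, -0.191, -0.006, 0.0, 0.0, 0.0, 0], [-0.073, -0.191, -0.007, 0.0, 0.0, 0.0, 0], [-0.073, -0.191, -0.007, 0.0, 0.0, 0.0, 0], [-0.072, -0.192, -0.007, 0.0, 0.0, 0.0, 0]]
[[-0.073, -0.191, -0.006, 0.0, 0.0, 0.0, 0], [-0.072, -0.191, -0.007, 0.0, 0.0, 0.0, 0], [-0.073, -0.191, -0.007, 0.0, 0.0, 0.0, 0], [-0.073, -0.191, -0.006, 0.0, 0.0, 0.0, 0], [-0.072, -0.191, -0.007, 0.0, 0.0, 0.0, 0]]
end [ 0.6399 -0.03    0.29  ] yang 88.23 step mm 30.68522368181988 rot/row 0.0
```

Request:
{"name": "step_arm", "arguments": {
  "targets": [
    [-0.035,-0.046,-0.139,0,0,0,0],
    [-0.035,-0.046,-0.139,0,0,0,0],
    [-0.035,-0.046,-0.139,0,0,0,0],
    [-0.035,-0.046,-0.139,0,0,0,0],
    [-0.073,-0.191,-0.007,0,0,0,0]
  ]
}}

```text
t: 11.45
ee_pos: [0.5505, 0.2323, 0.2809]
eef_rot: [[-1.0, 0.029, 0.005], [0.029, 1.0, 0.002], [-0.005, 0.003, -1.0]]
wrist_force: [1.3, -0.6, -1.8]
grip_width: 0.021
grasp_force: 59.1
```

Request:
{"name": "step_arm", "arguments": {
  "targets": [
    [-0.073,-0.191,-0.007,0,0,0,0],
    [-0.073,-0.191,-0.007,0,0,0,0],
    [-0.073,-0.191,-0.007,0,0,0,0],
    [-0.073,-0.191,-0.007,0,0,0,0],
    [-0.073,-0.191,-0.007,0,0,0,0]
  ]
}}

```text
t: 11.95
ee_pos: [0.5998, 0.0846, 0.2833]
eef_rot: [[-1.0, 0.031, 0.001], [0.031, 1.0, 0.0], [-0.001, 0.0, -1.0]]
wrist_force: [0.0, 1.1, -2.8]
grip_width: 0.0212
grasp_force: 59.1
```

Request:
{"name": "step_arm", "arguments": {
  "targets": [
    [-0.073,-0.191,-0.007,0,0,0,0],
    [-0.073,-0.191,-0.007,0,0,0,0],
    [-0.073,-0.191,-0.007,0,0,0,0],
    [-0.073,-0.191,-0.007,0,0,0,0],
    [0,0,0,0,0,0,0]
  ]
}}

```text
t: 12.45
ee_pos: [0.6408, -0.0333, 0.2874]
eef_rot: [[-0.999, 0.034, 0.001], [0.034, 0.999, -0.001], [-0.001, -0.001, -1.0]]
wrist_force: [-0.8, 1.0, -1.4]
grip_width: 0.0208
grasp_force: 59.1
```

Request:
{"name": "step_arm", "arguments": {
  "targets": [
    [0,0,0,0,0,0,0],
    [0,0,0,0,0,0,0]
  ]
}}

```text
t: 12.65
ee_pos: [0.6396, -0.0294, 0.2869]
eef_rot: [[-1.0, 0.031, -0.0], [0.031, 1.0, 0.0], [0.0, 0.0, -1.0]]
wrist_force: [0.1, 0.3, -2.0]
grip_width: 0.021
grasp_force: 59.1
```

Run:
```python
from h import *
from bench import camera
T=wristT();p,d=camera('wrist');np.savez('w3.npz',p=p,d=d,T=T);print(arm.get_obs()['ee_pos'])
s,ds=camera('scene');np.savez('s3.npz',p=s,d=ds)
cv2.imwrite('pics/w3.png',p[:,:,::-1])
a=cv2.resize(p[:,:,::-1],(480,360));uv=None
P=camera_params('scene');Ti=np.linalg.inv(P['T']);q=np.append(arm.get_obs()['ee_pos'],1);q[2]-=.03;c=(Ti@q)[:3];c=P['camera_matrix']@(c/c[2]);print(c)
u,v=int(c[0]),int(c[1]);b=cv2.resize(s[v-48:v+32,u-35:u+35,::-1],(315,360),interpolation=0)
cv2.imwrite('pics/j3.png',np.hstack([a,b]))
print('crop origin',u-35,v-48)
```

```text
[ 0.6396825  -0.02914402  0.28682489]
[337.43117006 160.62185801   1.        ]
crop origin 302 112
```

View pics/j3.png

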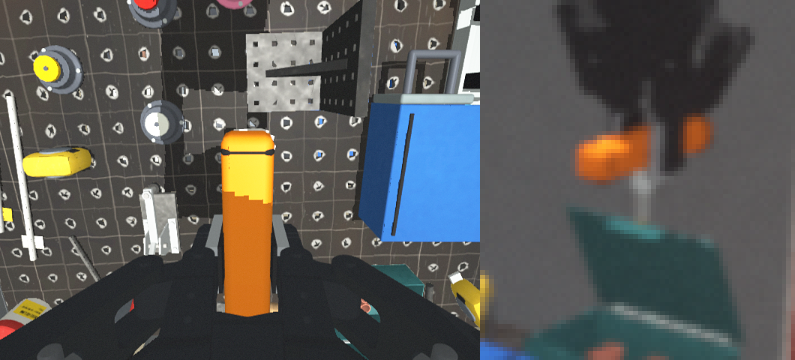

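Wrist view: white pad (213,163), yellow (61,91), red cut off at the top. The scene crop shows the tip at about (338,161), 1 px from where it was predicted.

Run:
```python
from h import *
f=np.load('w3.npz');p,T=f['p'],f['T']
hsv=cv2.cvtColor(p,cv2.COLOR_RGB2HSV).astype(int);H,S,V=hsv[...,0],hsv[...,1],hsv[...,2]
def blob(m,c,r,z,name):
    M=np.zeros(m.shape,np.uint8);M[max(0,c[1]-r):c[1]+r,c[0]-r:c[0]+r]=1;m=(m.astype(np.uint8)&M)
    cs=max(cv2.findContours(m,0,2)[0],key=cv2.contourArea);cc,rr=cv2.minEnclosingCircle(cs)
    e=cv2.fitEllipse(cs);print(name,e,ray('wrist',e[0],z,T).round(4),'width m',np.linalg.norm(ray('wrist',(e[0][0]+e[1][0]/2,e[0][1]),z,T)-ray('wrist',(e[0][0]-e[1][0]/2,e[0][1]),z,T))*1)
blob((S<45)&(V>185),(208,164),22,.032,'white')
blob((H>22)&(H<34)&(S>120),(61,91),28,.032,'yellow')
# probe bar top
m=(H>5)&(H<30)&(S>150);m[:,:280]=0;m[:,375:]=0;m[:160]=0
v,u=np.nonzero(m);zt=arm.get_obs()['ee_pos'][2]-.019+.0185+.0105
for vv in(v.min(),v.max()):
    print(vv,ray('wrist',(u[v==vv].mean(),vv),zt,T).round(4))
print('TCP',arm.get_obs()['ee_pos'])
# white dot
g=p[140:190,185:240].astype(int).sum(2);cv2.imwrite('pics/wd.png',cv2.resize(p[140:190,185:240,::-1],None,fx=8,fy=8,interpolation=0))
```

```text
white ((208.241455078125, 165.18833923339844), (29.681657791137695, 31.786767959594727), 135.26461791992188) [ 0.6043 -0.1518  0.032 ] width m 0.030203684751263768
yellow ((61.904380798339844, 91.15052032470703), (30.573902130126953, 38.3175163269043), 129.0885009765625) [ 0.5296 -0.285   0.032 ] width m 0.029551081298333275
174 [ 0.5857 -0.0353  0.2968]
422 [ 0.6889 -0.0311  0.2968]
TCP [ 0.6397706  -0.0290349   0.28678166]
```

View pics/wd.png

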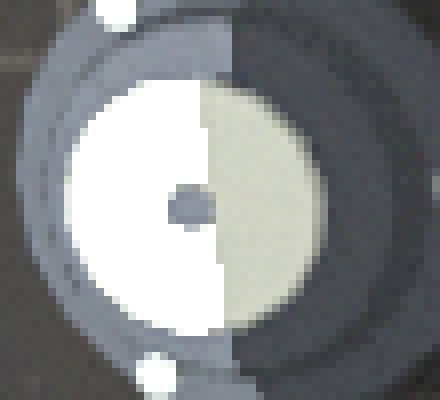

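Run:
```python
from h import *
s=plan([.603,-.152,.16],6,0)
s=plan([.603,-.152,.07],4,0,start=s)
```

```text
[[0.037, -0.138, 0.141, 0.0, 0.0, 0.0, 0], [0.037, -0.138, 0.141, 0.0, 0.0, 0.0, 0], [0.036, -0.137, 0.141, 0.0, 0.0, 0.0, 0], [0.037, -0.138, 0.14, 0.0, 0.0, 0.0, 0], [0.037, -0.138, 0.141, 0.0, 0.0, 0.0, 0]]
[[0.037, -0.138, 0.141, 0.0, 0.0, 0.0, 0]]
end [ 0.6029 -0.152   0.16  ] yang 88.29 step mm 30.0675547321778 rot/row 0.0
[[-0.0, 0.0, 0.15, 0.0, 0.0, 0.0, 0], [-0.0, 0.0, 0.15, 0.0, 0.0, 0.0, 0], [-0.0, 0.0, 0.15, 0.0, 0.0, 0.0, 0], [-0.0, 0.0, 0.15, 0.0, 0.0, 0.0, 0]]
end [ 0.6029 -0.152   0.07  ] yang 88.29 step mm 22.5029758399082 rot/row 0.0
```

Request:
{"name": "step_arm", "arguments": {
  "targets": [
    [0.037,-0.138,0.14,0,0,0,0],
    [0.037,-0.138,0.14,0,0,0,0],
    [0.037,-0.138,0.14,0,0,0,0],
    [0.037,-0.138,0.14,0,0,0,0],
    [0.037,-0.138,0.14,0,0,0,0]
  ]
}}

```text
t: 13.25
ee_pos: [0.6088, -0.1324, 0.181]
eef_rot: [[-1.0, 0.03, 0.0], [0.03, 1.0, -0.0], [-0.0, -0.0, -1.0]]
wrist_force: [-0.2, -0.0, -2.1]
grip_width: 0.0209
grasp_force: 59.3
```

Request:
{"name": "step_arm", "arguments": {
  "targets": [
    [0.037,-0.138,0.14,0,0,0,0],
    [0,0,0.2,0,0,0,0],
    [0,0,0.2,0,0,0,0],
    [0,0,0,0,0,0,0],
    [0,0,0,0,0,0,0]
  ]
}}

```text
t: 13.75
ee_pos: [0.6031, -0.1525, 0.101]
eef_rot: [[-1.0, 0.03, -0.001], [0.03, 1.0, 0.0], [0.001, 0.0, -1.0]]
wrist_force: [0.9, -0.4, -1.7]
grip_width: 0.0211
grasp_force: 59.0
```

Request:
{"name": "step_arm", "arguments": {
  "targets": [
    [0,0,0,0,0,0,0],
    [0,0,0,0,0,0,0]
  ]
}}

```text
t: 13.95
ee_pos: [0.6041, -0.1531, 0.1022]
eef_rot: [[-1.0, 0.03, 0.002], [0.03, 1.0, -0.001], [-0.002, -0.001, -1.0]]
wrist_force: [-0.5, -0.5, -0.4]
grip_width: 0.0209
grasp_force: 59.0
```

Request:
{"name": "step_arm", "arguments": {
  "targets": [
    [0.004,0.006,0.1,0,0,0,0],
    [0,0,0.1,0,0,0,0],
    [0,0,0.03,0,0,0,0],
    [0,0,0,0,0,0,0],
    [0,0,0,0,0,0,0]
  ]
}}

```text
t: 14.45
ee_pos: [0.6023, -0.1522, 0.0657]
eef_rot: [[-1.0, 0.031, -0.001], [0.031, 1.0, 0.0], [0.001, 0.0, -1.0]]
wrist_force: [0.0, 0.3, -1.7]
grip_width: 0.0206
grasp_force: 59.1
```

Run:
```python
from h import *
from bench import camera
o=arm.get_obs();print(o['ee_pos'],o['wrist_force'])
s,_=camera('scene')
P=camera_params('scene');Ti=np.linalg.inv(P['T'])
for q in ([.603,-.152,.032],):
    c=(Ti@np.append(q,1))[:3];c=P['camera_matrix']@(c/c[2]);print(c)
u,v=int(c[0]),int(c[1]);cv2.imwrite('pics/s4.png',cv2.resize(s[v-40:v+20,u-40:u+40,::-1],None,fx=8,fy=8,interpolation=0));print(u-40,v-40)
```

```text
[ 0.60230811 -0.15220898  0.06570129] [ 0.0331376   0.34080972 -1.73996093]
[361.53278261 250.14806555   1.        ]
321 210
```

View pics/s4.png

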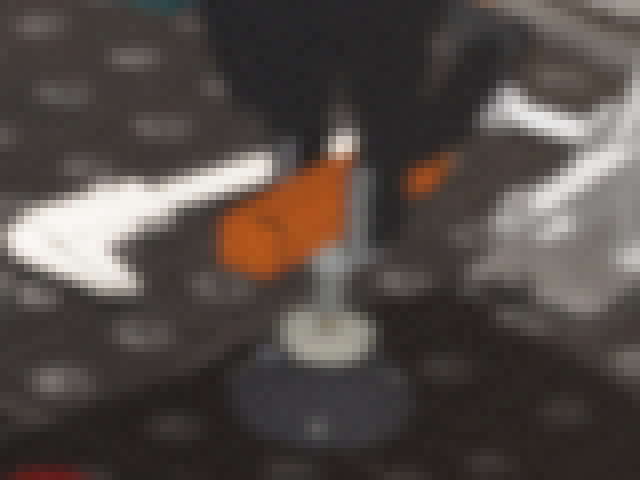

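The tip at crop (326,325) sits over the middle of the white disc, just above it. Now press.

Request:
{"name": "step_arm", "arguments": {
  "targets": [
    [0,0,0.01,0,0,0,0],
    [0,0,0.01,0,0,0,0],
    [0,0,0,0,0,0,0]
  ]
}}

```text
t: 14.8
ee_pos: [0.6026, -0.1522, 0.0631]
eef_rot: [[-1.0, 0.031, 0.0], [0.031, 1.0, -0.0], [-0.0, -0.0, -1.0]]
wrist_force: [0.6, -0.4, -0.8]
grip_width: 0.0212
grasp_force: 59.1
```

Request:
{"name": "step_arm", "arguments": {
  "targets": [
    [0,0,0.007,0,0,0,0],
    [0,0,0.003,0,0,0,0],
    [0,0,0,0,0,0,0],
    [0,0,0,0,0,0,0]
  ]
}}

```text
t: 15.2
ee_pos: [0.6025, -0.1522, 0.0616]
eef_rot: [[-1.0, 0.031, 0.0], [0.031, 1.0, -0.0], [-0.0, -0.0, -1.0]]
wrist_force: [0.8, -0.0, -0.0]
grip_width: 0.0211
grasp_force: 59.2
```

Request:
{"name": "step_arm", "arguments": {
  "targets": [
    [0,0,0.01,0,0,0,0],
    [0,0,0,0,0,0,0],
    [0,0,0,0,0,0,0]
  ]
}}

```text
t: 15.5
ee_pos: [0.6025, -0.1522, 0.06]
eef_rot: [[-1.0, 0.031, 0.0], [0.031, 1.0, -0.0], [-0.0, -0.0, -1.0]]
wrist_force: [0.8, -0.0, 1.5]
grip_width: 0.0211
grasp_force: 59.4
```

Request:
{"name": "step_arm", "arguments": {
  "targets": [
    [0,0,0.005,0,0,0,0],
    [0,0,0,0,0,0,0],
    [0,0,0,0,0,0,0]
  ]
}}

```text
t: 15.8
ee_pos: [0.6025, -0.1522, 0.0593]
eef_rot: [[-1.0, 0.031, 0.0], [0.031, 1.0, -0.0], [-0.0, -0.0, -1.0]]
wrist_force: [1.0, -0.1, 0.8]
grip_width: 0.0211
grasp_force: 59.4
```

Run:
```python
from h import *
from bench import camera
for i in range(4):
    o=arm.get_obs();s,_=camera('scene');print(o['ee_pos'],o['wrist_force'])
u,v=361,250;cv2.imwrite('pics/s5.png',cv2.resize(s[v-40:v+20,u-40:u+40,::-1],None,fx=8,fy=8,interpolation=0))
```

```text
[ 0.60249308 -0.15224502  0.05927317] [ 1.02240872 -0.1187299   0.82435439]
[ 0.60246767 -0.15223228  0.05926312] [ 0.39875307 -0.41838711  0.98104297]
[ 0.60249434 -0.15222041  0.05930949] [1.49295846 0.37666543 0.99103329]
[ 0.60248693 -0.15221412  0.05929366] [ 1.27683839 -0.32966428  0.26698696]
```

View pics/s5.png

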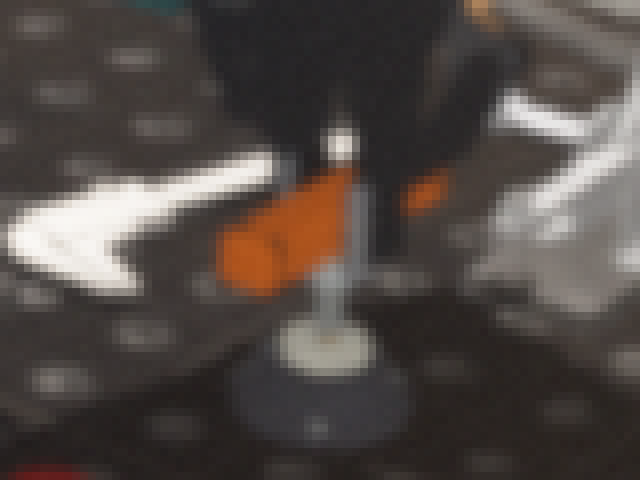

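The white pad has visibly sunk: its top edge moved from crop v 308 to 320 (about 3 mm), at roughly 2.7 N. Next is yellow.

Request:
{"name": "step_arm", "arguments": {
  "targets": [
    [0,0,-0.1,0,0,0,0],
    [0,0,-0.3,0,0,0,0],
    [0,0,-0.2,0,0,0,0],
    [0,0,0,0,0,0,0],
    [0,0,0,0,0,0,0]
  ]
}}

```text
t: 16.5
ee_pos: [0.6025, -0.1522, 0.1504]
eef_rot: [[-1.0, 0.031, 0.001], [0.031, 1.0, -0.0], [-0.001, -0.0, -1.0]]
wrist_force: [0.5, -0.3, -2.1]
grip_width: 0.0209
grasp_force: 59.3
```

Run:
```python
from h import *
print(arm.get_obs()['ee_pos'])
s=plan([.5285,-.2842,.12],6,0)
```

```text
[ 0.60250066 -0.15222362  0.15036575]
[[0.078, -0.149, 0.034, 0.0, 0.0, 0.0, 0], [0.077, -0.149, 0.033, 0.0, 0.0, 0.0, 0], [0.078, -0.149, 0.034, 0.0, 0.0, 0.0, 0], [0.078, -0.149, 0.034, 0.0, 0.0, 0.0, 0], [0.078, -0.149, 0.033, 0.0, 0.0, 0.0, 0]]
[[0.077, -0.15, 0.034, 0.0, 0.0, 0.0, 0]]
end [ 0.5285 -0.2843  0.12  ] yang 88.24 step mm 25.720690209009707 rot/row 0.0
```

Request:
{"name": "step_arm", "arguments": {
  "targets": [
    [0.078,-0.149,0.034,0,0,0,0],
    [0.078,-0.149,0.034,0,0,0,0],
    [0.078,-0.149,0.034,0,0,0,0],
    [0.078,-0.149,0.034,0,0,0,0],
    [0.078,-0.149,0.034,0,0,0,0]
  ]
}}

```text
t: 17.0
ee_pos: [0.5389, -0.2623, 0.1222]
eef_rot: [[-1.0, 0.031, -0.002], [0.031, 1.0, 0.001], [0.002, 0.001, -1.0]]
wrist_force: [0.2, -0.6, -2.6]
grip_width: 0.021
grasp_force: 59.3
```

Request:
{"name": "step_arm", "arguments": {
  "targets": [
    [0.077,-0.149,0.034,0,0,0,0],
    [0,0,0.15,0,0,0,0],
    [0,0,0.15,0,0,0,0],
    [0,0,0,0,0,0,0],
    [0,0,0,0,0,0,0]
  ]
}}

```text
t: 17.5
ee_pos: [0.5275, -0.2835, 0.073]
eef_rot: [[-1.0, 0.031, -0.002], [0.031, 1.0, 0.001], [0.002, 0.001, -1.0]]
wrist_force: [0.1, 0.3, -1.0]
grip_width: 0.0212
grasp_force: 59.1
```

Request:
{"name": "step_arm", "arguments": {
  "targets": [
    [0,0,0,0,0,0,0],
    [0,0,0,0,0,0,0]
  ]
}}

```text
t: 17.7
ee_pos: [0.5288, -0.2842, 0.0746]
eef_rot: [[-1.0, 0.03, 0.001], [0.03, 1.0, -0.001], [-0.001, -0.001, -1.0]]
wrist_force: [0.5, 1.0, -1.9]
grip_width: 0.0211
grasp_force: 59.1
```

Request:
{"name": "step_arm", "arguments": {
  "targets": [
    [0,0,0.04,0,0,0,0],
    [0,0,0.03,0,0,0,0],
    [0,0,0.01,0,0,0,0],
    [0,0,0.01,0,0,0,0],
    [0,0,0,0,0,0,0]
  ]
}}

```text
t: 18.2
ee_pos: [0.5283, -0.284, 0.06]
eef_rot: [[-1.0, 0.031, -0.0], [0.031, 1.0, 0.0], [0.0, 0.0, -1.0]]
wrist_force: [0.2, 0.7, 0.2]
grip_width: 0.0212
grasp_force: 59.5
```

Request:
{"name": "step_arm", "arguments": {
  "targets": [
    [0,0,0.008,0,0,0,0],
    [0,0,0.005,0,0,0,0],
    [0,0,0,0,0,0,0],
    [0,0,0,0,0,0,0]
  ]
}}

```text
t: 18.6
ee_pos: [0.5283, -0.2841, 0.0583]
eef_rot: [[-1.0, 0.031, 0.0], [0.031, 1.0, 0.0], [-0.0, 0.0, -1.0]]
wrist_force: [0.3, 1.1, 2.3]
grip_width: 0.0209
grasp_force: 59.6
```

Run:
```python
from h import *
from bench import camera
for i in range(3):
    o=arm.get_obs();s,_=camera('scene');print(o['ee_pos'],o['wrist_force'])
P=camera_params('scene');Ti=np.linalg.inv(P['T'])
c=(Ti@np.array([.5285,-.2842,.032,1]))[:3];c=P['camera_matrix']@(c/c[2]);u,v=int(c[0]),int(c[1])
f=np.load('scene0.npz')['p']
k=lambda s:cv2.resize(s[v-40:v+20,u-24:u+24,::-1],None,fx=8,fy=8,interpolation=0)
cv2.imwrite('pics/s6.png',np.hstack([k(f),k(s)]))
```

```text
[ 0.52828068 -0.28406769  0.05825674] [0.26082157 1.13206739 2.33631065]
[ 0.52831407 -0.28409675  0.05828394] [0.15285471 1.23046803 1.54134797]
[ 0.52827568 -0.28410662  0.05827175] [-0.70342971  0.72518035  0.84121954]
```

View pics/s6.png

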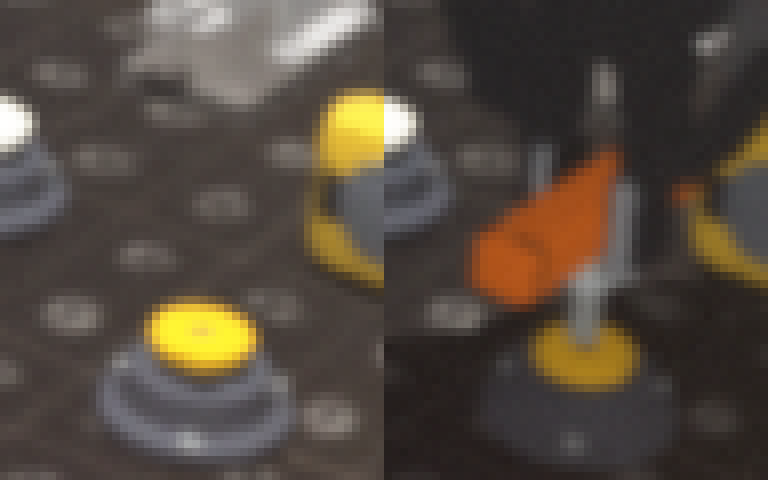

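The yellow pad has also sunk, with the tip central at (588,345). I'll lift, measure red with the wrist camera (numbers only, since all 10 picture views are used), then go to it.

Request:
{"name": "step_arm", "arguments": {
  "targets": [
    [0,0,-0.1,0,0,0,0],
    [0,0,-0.3,0,0,0,0],
    [-0.05,0.1,-0.3,0,0,0,0],
    [-0.1,0.1,-0.3,0,0,0,0],
    [-0.1,0,0,0,0,0,0]
  ]
}}

```text
t: 19.25
ee_pos: [0.5697, -0.2553, 0.2159]
eef_rot: [[-1.0, 0.03, 0.008], [0.03, 1.0, -0.004], [-0.009, -0.004, -1.0]]
wrist_force: [1.0, -1.7, -1.2]
grip_width: 0.0209
grasp_force: 59.4
```

Request:
{"name": "step_arm", "arguments": {
  "targets": [
    [0,0,0,0,0,0,0],
    [0,0,0,0,0,0,0]
  ]
}}

```text
t: 19.45
ee_pos: [0.5661, -0.255, 0.2083]
eef_rot: [[-1.0, 0.03, -0.001], [0.03, 1.0, 0.0], [0.001, 0.0, -1.0]]
wrist_force: [-0.4, -0.3, -2.1]
grip_width: 0.0207
grasp_force: 59.3
```

Run:
```python
from h import *
from bench import camera
T=wristT();p,d=camera('wrist');print(arm.get_obs()['ee_pos'])
hsv=cv2.cvtColor(p,cv2.COLOR_RGB2HSV).astype(int);H,S,V=hsv[...,0],hsv[...,1],hsv[...,2]
for n,m in dict(red=((H<6)|(H>174))&(S>140)&(V>90),yel=(H>20)&(H<34)&(S>120)).items():
    for c in cv2.findContours(m.astype(np.uint8),0,2)[0]:
        if cv2.contourArea(c)>250:
            e=cv2.fitEllipse(c);print(n,np.round(e[0],1),np.round(e[1],1),cv2.contourArea(c),ray('wrist',e[0],.032,T).round(4))
s=plan([.4495,-.1468,.2],8,0)
```

```text
[ 0.56561639 -0.25504829  0.20778319]
red [466.5  57.3] [40.2 46.1] 1444.0 [ 0.449  -0.1475  0.032 ]
red [612.7  23.3] [40.5 51.2] 1622.0 [ 0.4289 -0.0403  0.032 ]
red [  6.7 126.8] [ 88.7 312.2] 3478.5 [ 0.4891 -0.5098  0.032 ]
yel [258.3 305.4] [14.5 56.8] 424.5 [ 0.6505 -0.3223  0.032 ]
yel [330.2 228.7] [53.3 89.9] 2710.0 [ 0.5805 -0.2549  0.032 ]
yel [331.1 195.2] [12.5 61.5] 514.0 [ 0.5516 -0.2534  0.032 ]
yel [290.1 168.1] [34.7 38.4] 1033.0 [ 0.5282 -0.2863  0.032 ]
yel [26.1 45.2] [40.1 52.1] 1625.5 [ 0.4309 -0.4799  0.032 ]
[[0.099, 0.087, 0.007, 0.0, 0.0, 0.0, 0], [0.1, 0.087, 0.006, 0.0, 0.0, 0.0, 0], [0.099, 0.088, 0.007, 0.0, 0.0, 0.0, 0], [0.1, 0.087, 0.007, 0.0, 0.0, 0.0, 0], [0.099, 0.087, 0.006, 0.0, 0.0, 0.0, 0]]
[[0.1, 0.087, 0.007, 0.0, 0.0, 0.0, 0], [0.099, 0.087, 0.007, 0.0, 0.0, 0.0, 0], [0.1, 0.087, 0.006, 0.0, 0.0, 0.0, 0]]
end [ 0.4495 -0.1469  0.2001] yang 88.24 step mm 19.867249541814676 rot/row 0.0
```

Request:
{"name": "step_arm", "arguments": {
  "targets": [
    [0.1,0.087,0.007,0,0,0,0],
    [0.1,0.087,0.007,0,0,0,0],
    [0.1,0.087,0.007,0,0,0,0],
    [0.1,0.087,0.007,0,0,0,0],
    [0.1,0.087,0.007,0,0,0,0]
  ]
}}

```text
t: 20.0
ee_pos: [0.4918, -0.1872, 0.2021]
eef_rot: [[-1.0, 0.031, -0.002], [0.031, 1.0, 0.001], [0.002, 0.001, -1.0]]
wrist_force: [-0.2, 0.1, -2.2]
grip_width: 0.0212
grasp_force: 59.3
```

Request:
{"name": "step_arm", "arguments": {
  "targets": [
    [0.1,0.087,0.05,0,0,0,0],
    [0.1,0.087,0.1,0,0,0,0],
    [0.1,0.087,0.1,0,0,0,0],
    [0,0,0.2,0,0,0,0],
    [0,0,0.2,0,0,0,0]
  ]
}}

```text
t: 20.5
ee_pos: [0.4487, -0.147, 0.1046]
eef_rot: [[-1.0, 0.031, -0.0], [0.031, 1.0, 0.0], [0.0, 0.0, -1.0]]
wrist_force: [0.4, -0.3, -2.6]
grip_width: 0.0211
grasp_force: 59.3
```

Request:
{"name": "step_arm", "arguments": {
  "targets": [
    [0,0,0.1,0,0,0,0],
    [0,0,0.05,0,0,0,0],
    [0,0,0,0,0,0,0],
    [0,0,0,0,0,0,0],
    [0,0,0,0,0,0,0]
  ]
}}

```text
t: 21.0
ee_pos: [0.4503, -0.1475, 0.0837]
eef_rot: [[-1.0, 0.031, 0.001], [0.031, 1.0, -0.0], [-0.001, -0.0, -1.0]]
wrist_force: [1.1, -0.0, -1.5]
grip_width: 0.021
grasp_force: 59.2
```

Request:
{"name": "step_arm", "arguments": {
  "targets": [
    [0.006,0,0.07,0,0,0,0],
    [0,0,0.055,0,0,0,0],
    [0,0,0.012,0,0,0,0],
    [0,0,0.01,0,0,0,0],
    [0,0,0,0,0,0,0]
  ]
}}

```text
t: 21.5
ee_pos: [0.4488, -0.1471, 0.0607]
eef_rot: [[-1.0, 0.031, -0.001], [0.031, 1.0, 0.0], [0.001, 0.0, -1.0]]
wrist_force: [-0.7, 0.3, 0.5]
grip_width: 0.0208
grasp_force: 59.5
```

Request:
{"name": "step_arm", "arguments": {
  "targets": [
    [0,0,0.008,0,0,0,0],
    [0,0,0.008,0,0,0,0],
    [0,0,0,0,0,0,0],
    [0,0,0,0,0,0,0]
  ]
}}

```text
t: 21.9
ee_pos: [0.449, -0.1472, 0.0586]
eef_rot: [[-1.0, 0.031, 0.0], [0.031, 1.0, -0.0], [-0.0, -0.0, -1.0]]
wrist_force: [-0.5, 0.1, 1.9]
grip_width: 0.0215
grasp_force: 59.5
```

Run:
```python
from h import *
from bench import camera
F=[]
for i in range(5):
    o=arm.get_obs();s,_=camera('scene');F.append(o['wrist_force'])
print(o['ee_pos'],np.mean(F,0))
P=camera_params('scene');Ti=np.linalg.inv(P['T'])
def pr(q):
    c=(Ti@np.append(q,1))[:3];return (P['camera_matrix']@(c/c[2]))[:2]
u,v=pr([.449,-.147,.032]).astype(int)
f=np.load('scene0.npz')['p']
for n,im in(('before',f),('now',s)):
    hs=cv2.cvtColor(im,cv2.COLOR_RGB2HSV).astype(int);m=((hs[...,0]<5)|(hs[...,0]>174))&(hs[...,1]>130)
    M=np.zeros_like(m);M[v-15:v+15,u-15:u+15]=1;y,x=np.nonzero(m&M);print(n,x.min(),x.max(),y.min(),y.max(),x.mean(),y.mean(),len(x))
print('tip predicted',pr([*o['ee_pos'][:2],o['ee_pos'][2]-.031]), 'pad 0/4mm',pr([.449,-.147,.032]),pr([.449,-.147,.028]))
```

```text
[ 0.44902376 -0.14717397  0.05854503] [-1.37933778 -0.06100957  1.74906891]
before 321 333 268 275 326.7906976744186 271.59302325581393 86
now 321 332 270 277 326.5076923076923 274.18461538461537 65
tip predicted [326.95253224 272.029993  ] pad 0/4mm [326.95597038 270.52529673] [326.89994747 271.85973022]
```

The red pad has sunk too (its top edge moved 2 px down, about 3.7 N). Now the return to the rest.

Request:
{"name": "step_arm", "arguments": {
  "targets": [
    [0,0,-0.1,0,0,0,0],
    [0,0,-0.3,0,0,0,0],
    [0,0,-0.3,0,0,0,0],
    [0,0,-0.3,0,0,0,0],
    [0,0,-0.3,0,0,0,0]
  ]
}}

```text
t: 22.65
ee_pos: [0.4488, -0.1471, 0.2555]
eef_rot: [[-1.0, 0.031, 0.0], [0.031, 1.0, -0.0], [-0.0, -0.0, -1.0]]
wrist_force: [0.6, 0.0, -2.2]
grip_width: 0.0209
grasp_force: 59.0
```

Request:
{"name": "step_arm", "arguments": {
  "targets": [
    [0,0,-0.2,0,0,0,0],
    [0,0,0,0,0,0,0],
    [0,0,0,0,0,0,0]
  ]
}}

```text
t: 22.95
ee_pos: [0.4492, -0.1473, 0.2837]
eef_rot: [[-1.0, 0.031, 0.001], [0.031, 1.0, -0.001], [-0.001, -0.0, -1.0]]
wrist_force: [-0.6, -0.9, -3.2]
grip_width: 0.0211
grasp_force: 59.3
```

Run:
```python
from h import *
print(arm.get_obs()['ee_pos'])
s=plan([.5201,.2883,.24],15,0)
```

```text
[ 0.44919846 -0.14725275  0.2836879 ]
[[-0.026, 0.194, 0.019, 0.0, 0.0, 0.0, 0], [-0.025, 0.195, 0.02, 0.0, 0.0, 0.0, 0], [-0.026, 0.194, 0.019, 0.0, 0.0, 0.0, 0], [-0.025, 0.195, 0.019, 0.0, 0.0, 0.0, 0], [-0.026, 0.194, 0.02, 0.0, 0.0, 0.0, 0]]
[[-0.025, 0.195, 0.019, 0.0, 0.0, 0.0, 0], [-0.026, 0.194, 0.019, 0.0, 0.0, 0.0, 0], [-0.025, 0.195, 0.02, 0.0, 0.0, 0.0, 0], [-0.026, 0.194, 0.019, 0.0, 0.0, 0.0, 0], [-0.025, 0.195, 0.02, 0.0, 0.0, 0.0, 0]]
[[-0.026, 0.194, 0.019, 0.0, 0.0, 0.0, 0], [-0.025, 0.195, 0.019, 0.0, 0.0, 0.0, 0], [-0.026, 0.194, 0.02, 0.0, 0.0, 0.0, 0], [-0.025, 0.195, 0.019, 0.0, 0.0, 0.0, 0], [-0.026, 0.194, 0.019, 0.0, 0.0, 0.0, 0]]
end [0.5201 0.2883 0.2401] yang 88.24 step mm 29.56287892715734 rot/row 0.0
```

Request:
{"name": "step_arm", "arguments": {
  "targets": [
    [-0.0255,0.1945,0,0,0,0,0],
    [-0.0255,0.1945,0,0,0,0,0],
    [-0.0255,0.1945,0,0,0,0,0],
    [-0.0255,0.1945,0,0,0,0,0],
    [-0.0255,0.1945,0,0,0,0,0]
  ]
}}

```text
t: 23.45
ee_pos: [0.4718, -0.0008, 0.2817]
eef_rot: [[-1.0, 0.031, -0.003], [0.031, 1.0, 0.0], [0.003, 0.0, -1.0]]
wrist_force: [0.1, -0.8, -2.0]
grip_width: 0.021
grasp_force: 59.3
```

Request:
{"name": "step_arm", "arguments": {
  "targets": [
    [-0.0255,0.1945,0,0,0,0,0],
    [-0.0255,0.1945,0,0,0,0,0],
    [-0.0255,0.1945,0,0,0,0,0],
    [-0.0255,0.1945,0,0,0,0,0],
    [-0.0255,0.1945,0,0,0,0,0]
  ]
}}

```text
t: 23.95
ee_pos: [0.4954, 0.1443, 0.2815]
eef_rot: [[-1.0, 0.031, -0.003], [0.031, 1.0, -0.001], [0.003, -0.001, -1.0]]
wrist_force: [0.5, -0.9, -1.6]
grip_width: 0.0211
grasp_force: 59.3
```

Request:
{"name": "step_arm", "arguments": {
  "targets": [
    [-0.0255,0.1945,0.03,0,0,0,0],
    [-0.0255,0.1945,0.05,0,0,0,0],
    [-0.0255,0.1945,0.1,0,0,0,0],
    [-0.0255,0.1945,0.1,0,0,0,0],
    [-0.0255,0.1945,0.1,0,0,0,0]
  ]
}}

```text
t: 24.45
ee_pos: [0.519, 0.2893, 0.2237]
eef_rot: [[-1.0, 0.031, -0.003], [0.031, 1.0, -0.001], [0.003, -0.001, -1.0]]
wrist_force: [0.9, 0.1, -1.3]
grip_width: 0.0212
grasp_force: 59.3
```

Request:
{"name": "step_arm", "arguments": {
  "targets": [
    [0,0,0.2,0,0,0,0],
    [0,0,0.2,0,0,0,0],
    [0,0,0,0,0,0,0],
    [0,0,0,0,0,0,0],
    [0,0,0,0,0,0,0]
  ]
}}

```text
t: 24.95
ee_pos: [0.5204, 0.2886, 0.1674]
eef_rot: [[-1.0, 0.031, 0.001], [0.031, 1.0, 0.0], [-0.001, 0.0, -1.0]]
wrist_force: [-0.1, -0.5, -0.6]
grip_width: 0.0211
grasp_force: 59.3
```

Run:
```python
from h import *
o=arm.get_obs();print(o['ee_pos'])
s=plan([.5201,.2883,.1],1,0,88.22)
```

```text
[0.52038017 0.2885567  0.16738429]
[[0.002, -0.002, 0.449, 0.0, 0.001, 0.0, 0]]
end [0.5201 0.2883 0.1   ] yang 88.22 step mm 67.38536329932825 rot/row 0.054465789682087824
```

Request:
{"name": "step_arm", "arguments": {
  "targets": [
    [0.002,-0.002,0.2,0,0,0,0],
    [0,0,0.2,0,0,0,0],
    [0,0,0.17,0,0,0,0],
    [0,0,0,0,0,0,0],
    [0,0,0,0,0,0,0]
  ]
}}

```text
t: 25.45
ee_pos: [0.5202, 0.2883, 0.0823]
eef_rot: [[-1.0, 0.031, 0.001], [0.031, 1.0, 0.0], [-0.001, 0.0, -1.0]]
wrist_force: [0.8, -0.4, -1.7]
grip_width: 0.0213
grasp_force: 59.3
```

Request:
{"name": "step_arm", "arguments": {
  "targets": [
    [0,0,0,0,0,0,0],
    [0,0,0,0,0,0,0]
  ]
}}

```text
t: 25.65
ee_pos: [0.5205, 0.2886, 0.0827]
eef_rot: [[-1.0, 0.031, 0.002], [0.031, 1.0, 0.001], [-0.002, 0.001, -1.0]]
wrist_force: [0.2, -0.1, -1.5]
grip_width: 0.0213
grasp_force: 59.3
```

Request:
{"name": "step_arm", "arguments": {
  "targets": [
    [0.002,-0.002,0.1,0,0,0,0],
    [0,0,0.07,0,0,0,0],
    [0,0,0.02,0,0,0,0],
    [0,0,0.02,0,0,0,0],
    [0,0,0,0,0,0,0]
  ]
}}

```text
t: 26.15
ee_pos: [0.5192, 0.2879, 0.0494]
eef_rot: [[-1.0, 0.031, -0.0], [0.031, 1.0, -0.0], [0.0, -0.0, -1.0]]
wrist_force: [0.3, 0.0, -1.5]
grip_width: 0.0209
grasp_force: 59.4
```

Request:
{"name": "step_arm", "arguments": {
  "targets": [
    [0,0,0.015,0,0,0,0],
    [0,0,0.015,0,0,0,0],
    [0,0,0,0,0,0,0],
    [0,0,0,0,0,0,0]
  ]
}}

```text
t: 26.55
ee_pos: [0.5192, 0.2879, 0.045]
eef_rot: [[-1.0, 0.031, -0.0], [0.031, 1.0, -0.0], [0.0, -0.0, -1.0]]
wrist_force: [0.0, -0.3, -1.7]
grip_width: 0.0212
grasp_force: 59.4
```

Request:
{"name": "step_arm", "arguments": {
  "targets": [
    [0,0,0.008,0,0,0,0],
    [0,0,0,0,0,0,0],
    [0,0,0,0,0,0,0]
  ]
}}

```text
t: 26.85
ee_pos: [0.5195, 0.288, 0.044]
eef_rot: [[-1.0, 0.031, 0.001], [0.031, 1.0, 0.0], [-0.0, 0.0, -1.0]]
wrist_force: [0.6, -1.0, 3.0]
grip_width: 0.0211
grasp_force: 59.9
```

Request:
{"name": "step_arm", "arguments": {
  "targets": [
    [0,0,0.006,0,0,0,0],
    [0,0,0,0,0,0,0],
    [0,0,0,0,0,0,0]
  ]
}}

```text
t: 27.15
ee_pos: [0.5201, 0.288, 0.044]
eef_rot: [[-1.0, 0.031, 0.002], [0.031, 1.0, 0.001], [-0.002, 0.001, -1.0]]
wrist_force: [-0.6, -4.5, 17.3]
grip_width: 0.0213
grasp_force: 62.1
```

Seated. Release with limited opening, then rise.

Request:
{"name": "step_arm", "arguments": {
  "targets": [
    [0,0,-0.008,0,0,0,0.4],
    [0,0,0,0,0,0,0.55],
    [0,0,0,0,0,0,0.6],
    [0,0,0,0,0,0,0.6]
  ]
}}

```text
t: 27.55
ee_pos: [0.5191, 0.2879, 0.0439]
eef_rot: [[-1.0, 0.031, -0.0], [0.031, 1.0, -0.0], [0.0, -0.0, -1.0]]
wrist_force: [0.4, -0.3, -1.1]
grip_width: 0.0515
grasp_force: 0.0
```

Request:
{"name": "step_arm", "arguments": {
  "targets": [
    [0,0,-0.1,0,0,0,0.6],
    [0,0,-0.3,0,0,0,0.6],
    [0,0,-0.3,0,0,0,0.6],
    [0,0,-0.3,0,0,0,0.6],
    [0.06,0,-0.2,0,0,0,0.6]
  ]
}}

```text
t: 28.05
ee_pos: [0.5116, 0.2886, 0.2285]
eef_rot: [[-1.0, 0.031, 0.004], [0.031, 1.0, 0.002], [-0.004, 0.002, -1.0]]
wrist_force: [0.6, 0.5, -0.6]
grip_width: 0.0513
grasp_force: 0.0
```

Request:
{"name": "step_arm", "arguments": {
  "targets": [
    [0,0,0,0,0,0,0.6],
    [0,0,0,0,0,0,0.6],
    [0,0,0,0,0,0,0.6]
  ]
}}

```text
t: 28.35
ee_pos: [0.5098, 0.2879, 0.2236]
eef_rot: [[-1.0, 0.031, -0.001], [0.031, 1.0, -0.0], [0.001, -0.001, -1.0]]
wrist_force: [-0.8, 0.4, -0.4]
grip_width: 0.0511
grasp_force: 0.0
```

Run:
```python
from h import *
from bench import camera
T=wristT();p,d=camera('wrist');o=arm.get_obs();print(o['t'],o['ee_pos'],o['wrist_force'])
def bar(p,d,T,n):
    hsv=cv2.cvtColor(p,cv2.COLOR_RGB2HSV).astype(int);X=cloud('wrist',d,T)
    m=((hsv[...,0]>4)&(hsv[...,0]<30)&(hsv[...,1]>150)&(X[...,2]>.055)&(X[...,2]<.09)&(abs(X[...,1]-.288)<.04)).astype(np.uint8)
    k,l,s,c=cv2.connectedComponentsWithStats(m);k=1+s[1:,4].argmax()
    q=np.argwhere(l==k)[:,::-1].astype(float)
    W=np.array([ray('wrist',a,.072,T)[:2] for a in q],np.float32);print(n,s[k],cv2.minAreaRect(W),'z',np.median(X[l==k][:,2]))
f=np.load('w2.npz');bar(f['p'],f['d'],f['T'],'before');bar(p,d,T,'now')
X=cloud('wrist',d,T)
for n,(y0,y1) in dict(L=(.26,.31),R=(.17,.22)).items():
    m=(X[...,1]>y0)&(X[...,1]<y1)&(X[...,2]>.05)&(X[...,2]<.09)&(X[...,0]>.3)&(X[...,0]<.6);print(n,'front/handle min x',np.percentile(X[...,0][m],[1,5]))
```

```text
28.4 [0.50969401 0.2878451  0.22320288] [-0.2092996  -0.47922481 -1.13298679]
before [ 316  169   29  124 2906] ((0.5236838459968567, 0.2879645824432373), (0.021762264892458916, 0.10258516669273376), 87.82360076904297) z 0.07309980399369531Traceback (most recent call last):
  File "<stdin>", line 10, in <module>
  File "<stdin>", line 9, in bar
  File "h.py", line 4, in ray
    P=camera_params(n);T=P["T"] if T is None else T
ValueError: time passes only in moves, steps and waits
```

Run:
```python
import numpy as np,cv2
from bench import arm,camera,camera_params
C=camera_params('wrist');o=arm.get_obs();T=np.eye(4);T[:3,:3]=o['eef_rot'];T[:3,3]=o['ee_pos'];T=T@C['mount']
p,d=camera('wrist');Ki=np.linalg.inv(C['camera_matrix'])
def go(p,d,T,n):
    v,u=np.mgrid[:480,:640];r=np.stack([u,v,np.ones_like(u)],-1)@Ki.T@T[:3,:3].T
    X=(np.stack([u,v,np.ones_like(u)],-1)@Ki.T*d[...,None])@T[:3,:3].T+T[:3,3]
    h=cv2.cvtColor(p,cv2.COLOR_RGB2HSV).astype(int)
    m=((h[...,0]>4)&(h[...,0]<30)&(h[...,1]>150)&(X[...,2]>.055)&(X[...,2]<.09)&(abs(X[...,1]-.288)<.04)).astype(np.uint8)
    k,l,s,c=cv2.connectedComponentsWithStats(m);k=1+s[1:,4].argmax()
    W=(T[:3,3]+r*((.072-T[2,3])/r[...,2])[...,None])[l==k][:,:2].astype(np.float32);print(n,s[k],cv2.minAreaRect(W),'z',np.percentile(X[l==k][:,2],[10,50,90]))
    for q,(y0,y1) in dict(L=(.26,.31),R=(.17,.22)).items():
        m=(X[...,1]>y0)&(X[...,1]<y1)&(X[...,2]>.05)&(X[...,2]<.09)&(X[...,0]>.3)&(X[...,0]<.6);print(q,np.percentile(X[...,0][m],[1,5]))
f=np.load('w2.npz');go(f['p'],f['d'],f['T'],'before');go(p,d,T,'now')
```

```text
before [ 316  169   29  124 2906] ((0.5236838459968567, 0.2879645824432373), (0.021762264892458916, 0.10258516669273376), 87.82360076904297) z [0.07157638 0.0730998  0.07409877]
L [0.39986742 0.40358971]
R [0.5246257  0.52558251]
now [ 316  173   29  124 3011] ((0.5244232416152954, 0.2875669002532959), (0.021508358418941498, 0.10129677504301071), 88.28922271728516) z [0.07171231 0.07310248 0.07413583]
L [0.40015716 0.4040062 ]
R [0.52461422 0.52578366]
```

The probe is back where it started: its position is within 1 mm of before and it lies level. The left drawer is open, the right drawer is shut, and the gripper is clear.

```bash
python3 -c "
from bench import workorder
print(workorder.job_done())"
```

```text
the job is handed in; nothing more can be done
None
```

The job is handed in, with no verdict shown: I shut the right drawer, opened the left one, pressed white, yellow and red in order (each sank about 3–4 mm), and laid the probe back in its rest, leaving that drawer open.

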